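# Hang a slide rack to drain

### The arm

A 6-joint arm with a two-finger parallel gripper is mounted at the origin on the work surface. World frame = base frame: x ahead of the robot, y to its left, z up, the work surface at z = 0. Lengths are in m, angles in degrees, forces in N, time in s.
With the tool pointing down it reaches from about 0.3 to 0.75 m from the base axis. Payload 8.5 kg.
Tool frame: the origin (TCP) lies midway between the tips of the shut fingers; the grasp point (between the pads) lies 19 mm behind it; y points along the fingers, z is the direction in which the jaws open and shut, and the axes are right-handed (so a half turn about y gives the same grasp; the last joint's range is limited). The gripper opens to 85 mm and grips with 20 to 120 N. Pads are 22 mm wide; open, the fingers measure 114 mm over their backs; the gripper's body (76 mm by 85 mm) begins 54 mm behind the grasp point. The pads swing forward as they close: fully open they stand 13 mm farther back than shut.
Start: joints at [-12.336, 21.807, 74.336, -0, 83.858, -12.336], TCP at [0.55, 0, 0.231] pointing down, gripper open.
Joint ranges: [-178.18, 178.18], [-50.72, 133.34], [12.68, 142.11], [-81.47, 261.47], [9.98, 163.14], [-165.26, 165.26]. Speed limits (degrees/s): [136.94, 136.94, 180, 180, 180, 180].

### API

Orientations are given as a 3x3 rotation matrix whose columns are the frame's x, y, z axes.
In Python, from rig import status, imaging, job gives the robot as it stands. The module is installed in compiled form; this text tells all that it offers.
- The arm moves only by the tool jog_arm, never from a script. Its argument "rows" is a list of rows, each an object of numbers: "hand": the opening, from 0 (shut) to 1 (fully open); "dx", "dy", "dz": the shift along the tool's x, y, z in cm; "ax", "ay", "az": the turn, a rotation vector about the tool's x, y, z in degrees. In form: [{"hand": .., "dx": .., "dy": .., "dz": .., "ax": .., "ay": .., "az": ..}, ...]. A call has exactly 5 rows; each row shifts and turns the commanded pose from where the row before left it, along the tool's axes as they then stand; what a row does not reach is not made up. A row lasts 1/12 s, in which the tool goes at most 41.7 mm and 7.16 degrees, less where a joint would pass 70% of its speed; a pose out of reach is approached as far as the arm can. A call is refused whole if a number of a shift passes 4.17 or a number of a turn 7.16, either way. A call with a gripper value outside its range is refused whole. The fingers move at their own pace and stop on an object; "newtons" is the grip in N (left out, the last holds). Time passes only in rows, so rows that do not move let the fingers close, or fill a call up. It gives the time, the measured TCP pose, the force and the opening at its end, in the units of the state.
- status.observe(): the state, without advancing time (a new reading comes with each control period).
- imaging.get_image(name): name is "scene" or "side" or "wrist"; returns the picture (420x560x3 uint8, red, green, blue); there is no depth.
- imaging.camera_model(name): a dict with "K" (3x3 intrinsics, pixels), "position" and "rotation" of the camera in the world; the wrist camera has in their place "tool_from_camera" (4x4, takes a point from camera to tool coordinates, whose origin is the TCP and whose axes are the tool frame's). Camera axes: x right, y down, z forward; pixel columns grow to the right and rows downward; lengths in m; the calibration is good to about 2 mm. The wrist camera is an equidistant fisheye: a pixel r from the principal point sees the ray r / f radians off the axis. A picture is of the moment at which its call begins: read the wrist's pose just before it. camera_model takes no time and is no camera call.
- job.close_job(): hands the job in, once; it reports no verdict.
The state is a dict: "time_s": time; "q": joint angles; "qvel": joint speeds; "joint_efforts": joint torques, N m; "position": TCP position; "tool_rot": TCP orientation; "ft_force": force on the tool from outside, world axes, zero at the start; "wrist_torque": the same for the moment, N m; "grip_width": finger opening in m.
Only numpy, scipy, OpenCV 4.12 (cv2) and the standard library are available. Lean on these libraries where they do the work, as an engineer would, in place of code of your own. Each camera call takes 0.05 s, during which the arm holds its last target.

### The job

First turn the swivel hook of the drain stand so that it points straight out along the white line of the blue drip tray. Then lift the slide rack with the yellow grip out of its staining dish, keeping it upright, and hang it by its wire bail in the crook of the hook, so that it is left hanging still over the tray. Leave the green rack and everything else on the bench where they are.

Things in the scene. Friction and masses are not known exactly. Their poses are not given: they have to be found in the camera images.
- stand: Fixed drain stand. Origin: axis of its upright steel post (20 mm thick, 160 tall), at the table; z up. Blue drip tray (130 by 140, rim 16 high) on its -x side, from 20 to 150 mm out from the post axis, 70 mm to either side. A white line along the tray's middle (the stand's -x axis) shows where the hook must point. Round foot 90 mm across, 10 high. Nothing stands above the hook.
- post_top (a point): Point on the post axis at the height of the swivel arm's centre line, 175 mm above the table. The arm's red hub here is 30 mm in diameter, from 15 mm below to 15 mm above this point.
- tray_mid (a point): Middle of the blue tray's inner floor, on the white line, 85 mm out from the post axis, 5 mm above the table: directly below the hook's crook when the hook faces correctly.
- hook_turn (a joint): Angle of the swivel hook about the post axis, rad, counter-clockwise from above; 0 (or 6.283, the same place) = along the tray's white line. Turns either way (stops at -3 and 9.3) against 0.12 N m of friction (about 2 N sideways at mid-arm) and stays where left. Round steel arm 10 mm thick: level from the post to 70 mm out, dips 8 mm to the crook at 85 mm, then rises to the tip.
- hook_tip (a point): Middle of the upturned end of the hook, 100 mm out from the post axis, 14 mm above the level of the arm's centre line (steel 10 mm thick, so its top is 5 mm higher).
- hook_crook (a point): Centre line of the steel at the lowest part of the hook, 85 mm out from the post axis and 8 mm below the arm's level (steel 10 mm thick). Its axes turn with the hook: -x points outward along the hook, z up. The hung bail's centre line comes to rest about 10 mm above this point.
- rack: Slide rack with the YELLOW grip, about 0.15 kg: white basket 34 (x) by 94 (y) by 40 mm high with glass slides. Origin under its middle, z up. A stiff wire bail over it in its y-z plane carries at its peak the yellow grip block, 14 (x) by 28 (y) by 40 mm high, from height 107 to 147 mm. The hook enters the bail along the rack's x, from either face. Starts in the white dish, y along the dish's y.
- rack_bail (a point): Wire centre at the bail's peak, 105 mm above the yellow rack's underside. Wire 8 mm thick: from y = +-43 at the basket up to shoulders at y = +-36, height 93 mm, then sloping up to the peak at y = 0. The opening under it reaches from the basket's top (40 mm) to the peak's underside (101 mm).
- dish_a: White staining dish (fixed) in which the yellow rack stands: open box, outside 60 (x) by 122 (y) by 50 mm high, walls and floor 4 to 5 mm. Origin under its centre.
- dish_b: Grey staining dish (fixed), same size, in which the green rack stands.
- dish_c: Amber staining dish (fixed), same size, empty.
- rack_green: Another slide rack, same shape and size, with a GREEN grip. Leave it in its dish.
- wash_bottle: Bystander: white bottle with red cap, 58 mm diameter, 210 mm tall, upright; origin under its centre. Stands between the dishes and the stand.
- amber_bottle: Bystander: amber bottle, 56 mm diameter, 150 mm tall, upright, close to the drain stand; origin under its centre.
- dropper_bottle: Bystander: small white bottle with green cap, 38 mm diameter, 85 mm tall; origin under its centre.
- jar: Bystander: clear jar with red lid, 56 mm diameter, 65 mm tall; origin under its centre.
- tube_rack: Bystander: white tube rack with capped tubes, 70 (x) by 100 (y) by 98 mm tall; origin under its centre.

How it is judged:
By the outcome, as a careful person would: the job done as asked, in the order asked, and still so for the second after the job is handed in, with the robot touching nothing.
It also fails if it takes over 72 s, if anything falls off the work surface, if the arm or the gripper's body presses on something with over 40 N, if the wrist force passes 120 N, or if a joint passes its speed limit or range.

## Working session

There is one attempt and no reset: what is moved stays moved. The work goes in short steps, Python scripts to look and compute and a tool call to move; the robot and the scene stay as the last step left them, time stands still between calls to the robot, and variables do not carry over. Pictures are saved under pics/ and viewed, and the job is handed in when it is done.

Besides the shell and the picture viewer there is one more tool, called after "Emit:" as a command line: name --argument value ..., lists and objects as JSON in quotes. jog_arm: Moves the arm, as the interface text tells. Its arguments: {"type":"object","properties":{"rows":{"type":"array"},"newtons":{"type":"number"}},"required":["rows"]}

```bash
mkdir -p pics; ls; python3 - <<'E'
from rig import status, imaging
import cv2
s=status.observe(); print({k:(v if not hasattr(v,'round') else v) for k,v in s.items()})
for n in ["scene","side","wrist"]:
    cv2.imwrite(f"pics/{n}0.png",imaging.get_image(n)[:,:,::-1]); print(n,imaging.camera_model(n))
E
```

```text
pics
{'time_s': 0.0, 'q': array([-1.23343678e+01,  2.18406791e+01,  7.43850017e+01,  5.81276592e-04,
        8.38579721e+01, -1.23361702e+01]), 'qvel': array([-0.07966103, -0.06107309, -0.0826568 ,  0.03377163,  0.08917476,
       -0.08253543]), 'joint_efforts': array([-1.00240642e-03, -4.48466885e+01, -2.31285810e+01, -2.87182611e-04,
        4.73836102e-03,  1.77242771e-05]), 'position': array([5.49706254e-01, 7.81236111e-05, 2.30713235e-01]), 'tool_rot': array([[ 3.01346609e-05, -1.42416261e-03,  9.99998985e-01],
       [-9.99999948e-01,  3.21737938e-04,  3.05928975e-05],
       [-3.21781181e-04, -9.99998934e-01, -1.42415284e-03]]), 'ft_force': array([ 0.58744868,  0.60580595, -0.85869017]), 'wrist_torque': array([ 0.03621752,  0.0184857 , -0.01010976]), 'grip_width': 0.08561649839921434}
scene {'K': array([[389.34579984,   0.        , 278.14414989],
       [  0.        , 389.34579984, 206.4946069 ],
       [  0.        ,   0.        ,   1.        ]]), 'position': array([1.1461619 , 0.01186613, 0.82834903]), 'rotation': array([[ 0.08565948,  0.75891831, -0.64552727],
       [ 0.99
[... 294 characters left out ...]
0.73381286]), 'rotation': array([[-0.99809776, -0.01525211,  0.0597347 ],
       [-0.05796097,  0.56232614, -0.82488171],
       [-0.0210092 , -0.82677487, -0.56214049]])}
wrist {'K': array([[325.1922621 ,   0.        , 276.0360681 ],
       [  0.        , 325.1922621 , 201.20362673],
       [  0.        ,   0.        ,   1.        ]]), 'tool_from_camera': array([[-3.47224245e-04,  9.65511883e-01,  2.60358759e-01,
        -6.56040239e-02],
       [ 1.00698204e-04, -2.60358739e-01,  9.65511945e-01,
        -1.43241523e-01],
       [ 9.99999935e-01,  3.61466815e-04, -6.82244633e-06,
        -8.14782187e-04],
       [ 0.00000000e+00,  0.00000000e+00,  0.00000000e+00,
         1.00000000e+00]])}
```

View pics/scene0.png

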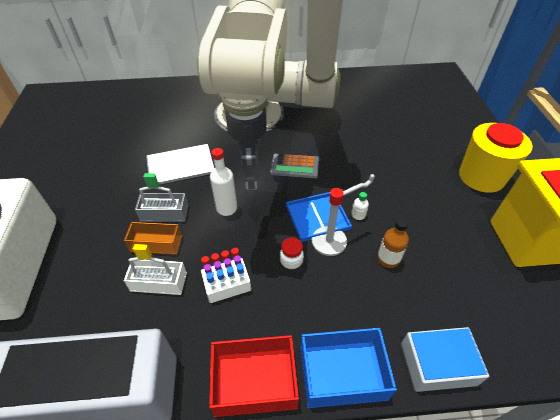

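View pics/side0.png

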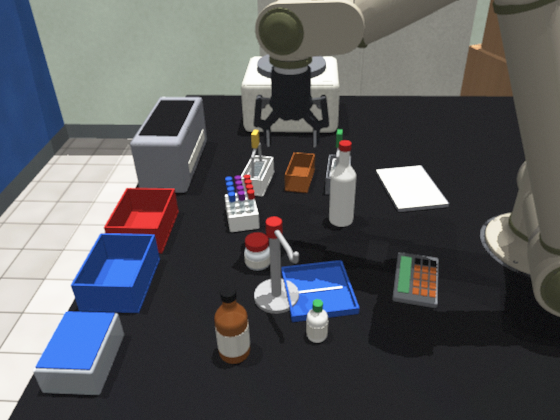

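View pics/wrist0.png

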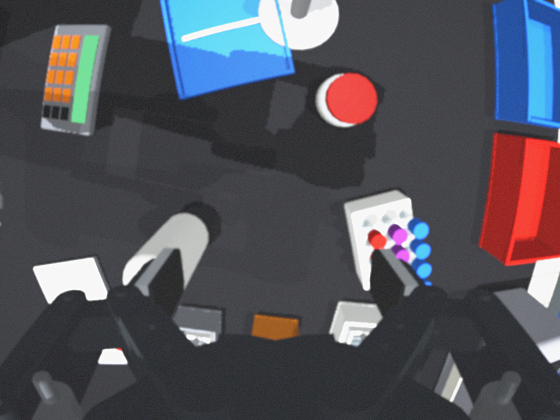

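The cameras show the yellow rack at scene (155,275), the stand post at scene (333,220), and the hook arm pointing to the right of the scene toward (372,180). I'll zoom in for measurements.

```bash
python3 - <<'E'
import cv2
def crop(n,o,x0,y0,x1,y1,f):
    i=cv2.imread(f"pics/{n}0.png")[y0:y1,x0:x1]
    i=cv2.resize(i,None,fx=f,fy=f,interpolation=cv2.INTER_CUBIC)
    for k in range(0,(x1-x0),10): cv2.line(i,(k*f,0),(k*f,6 if (x0+k)%50 else 14),(0,255,255),1)
    for k in range(0,(y1-y0),10): cv2.line(i,(0,k*f),(6 if (y0+k)%50 else 14,k*f),(0,255,255),1)
    cv2.imwrite(f"pics/{o}.png",i)
crop("scene","c1",110,160,260,310,4)
crop("scene","c2",270,160,420,280,5)
crop("side","c3",230,200,370,320,5)
crop("side","c4",220,120,360,240,5)
E
```

```text
(no output)
```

View pics/c1.png

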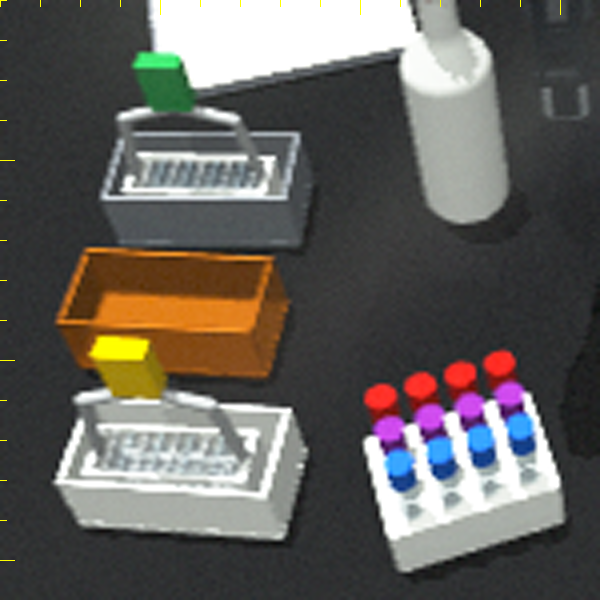

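View pics/c2.png

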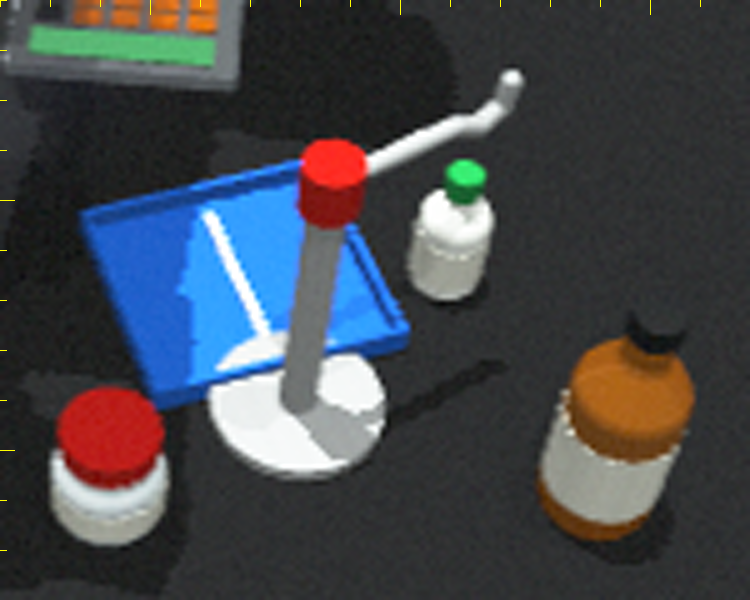

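View pics/c3.png

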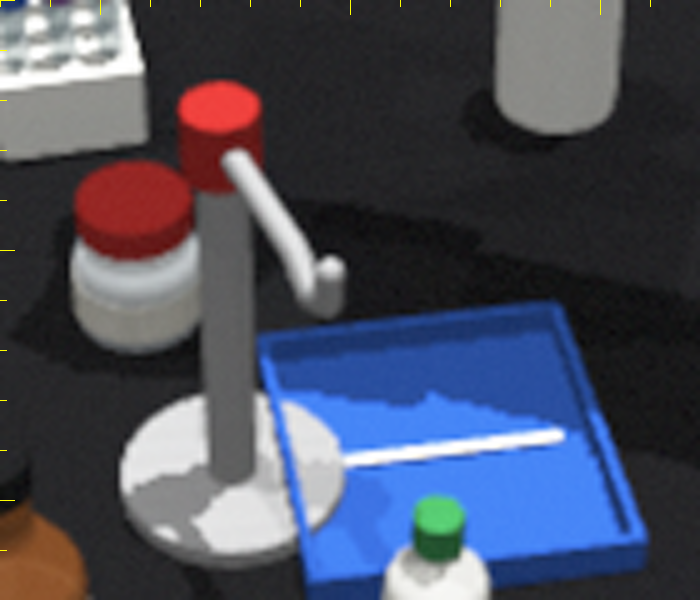

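View pics/c4.png

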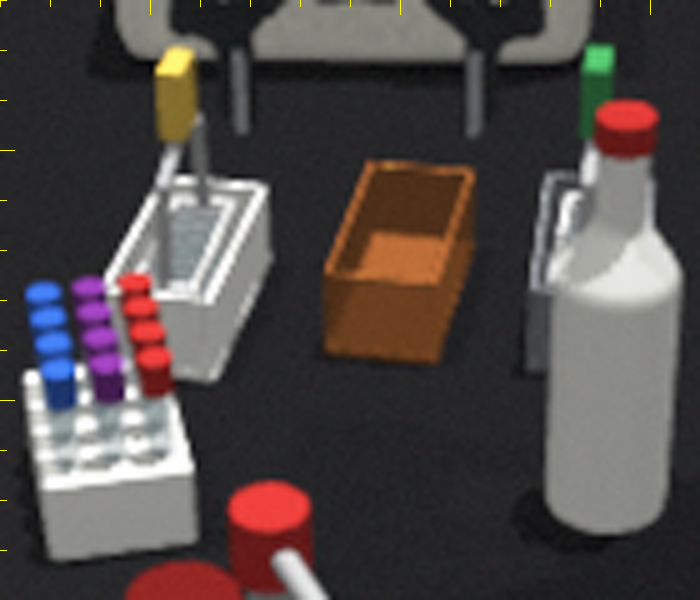

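```bash
cat > h.py <<'E'
import numpy as np
from rig import imaging,status
M={n:imaging.camera_model(n) for n in ["scene","side","wrist"]}
def ray(n,u,v,st=None):
    m=M[n];K=m["K"]
    if n!="wrist":
        d=m["rotation"]@np.array([(u-K[0,2])/K[0,0],(v-K[1,2])/K[1,1],1]); return np.array(m["position"]),d/np.linalg.norm(d)
    a=np.array([u-K[0,2],v-K[1,2]]);r=np.hypot(*a);t=r/K[0,0]
    d=np.array([*(a/r*np.sin(t)),np.cos(t)]); T=m["tool_from_camera"]; R=np.array(st["tool_rot"])
    return np.array(st["position"])+R@T[:3,3],R@T[:3,:3]@d
def plane(n,u,v,z,st=None):
    o,d=ray(n,u,v,st); return o+d*(z-o[2])/d[2]
def tri(*rs):
    A=0;b=0
    for o,d in rs:
        P=np.eye(3)-np.outer(d,d);A=A+P;b=b+P@o
    x=np.linalg.solve(A,b); return x,[np.linalg.norm((np.eye(3)-np.outer(d,d))@(x-o)) for o,d in rs]
def proj(n,p,st=None):
    m=M[n];K=m["K"]
    if n!="wrist":
        c=m["rotation"].T@(np.array(p)-m["position"]); return (K@c/c[2])[:2]
    R=np.array(st["tool_rot"]);T=m["tool_from_camera"]
    c=T[:3,:3].T@(R.T@(np.array(p)-st["position"])-T[:3,3]); t=np.arctan2(np.hypot(c[0],c[1]),c[2]); 
    return K[:2,2]+K[0,0]*t*c[:2]/np.hypot(c[0],c[1])
E
python3 - <<'E'
from h import *
np.set_printoptions(precision=4,suppress=True)
c1=lambda x,y:("scene",110+x/4-.0,160+y/4)
c2=lambda x,y:("scene",270+x/5,160+y/5)
c3=lambda x,y:("side",230+x/5,200+y/5)
c4=lambda x,y:("side",220+x/5,120+y/5)
print("dishA scene",*[plane(*c1(*p),.05) for p in [(82,405),(292,407),(268,498),(58,487)]])
print("dishA side",*[plane(*c4(*p),.05) for p in [(168,178),(268,183),(212,300),(105,280)]])
print("grip scene",*[plane(*c1(*p),.152) for p in [(90,338),(147,337),(155,362),(97,364)]])
print("grip side",*[plane(*c4(*p),.152) for p in [(172,48),(196,50),(188,67),(160,67)]])
print("hub",plane(*c2(333,162),.19),plane(*c3(220,107),.19),tri(ray(*c2(333,162)),ray(*c3(220,107))))
print("tip",plane(*c2(512,76),.194),plane(*c3(330,264),.194),tri(ray(*c2(512,76)),ray(*c3(330,264))))
for f,a,b in [(c2,(208,212),(265,335)),(c3,(560,434),(345,462))]:
    p,q=plane(*f(*a),.006),plane(*f(*b),.006);print("line",p,q,np.degrees(np.arctan2(*(p-q)[1::-1])))
# others
print("wash cap side",plane(*c4(627,115),.21)); 
print("amber base/ cap", plane(*c2(655,330),.15)); print("dropper cap",plane(*c2(467,170),.085)); print("jar lid",plane(*c2(112,425),.065))
print("tube rack top scene",*[plane(*c1(*p),.07) for p in [(368,440),(530,395),(560,485),(395,535)]])
print("green grip",*[plane(*c1(*p),.152) for p in [(133,57),(180,52)]])
E
```

```text
dishA scene [ 0.6235 -0.2964  0.05  ] [ 0.6359 -0.1732  0.05  ] [ 0.6952 -0.1823  0.05  ] [ 0.6776 -0.3013  0.05  ]
dishA side [ 0.6688 -0.3009  0.05  ] [ 0.6132 -0.2965  0.05  ] [ 0.6331 -0.175   0.05  ] [ 0.6902 -0.1931  0.05  ]
grip scene [ 0.6501 -0.2584  0.152 ] [ 0.6522 -0.2284  0.152 ] [ 0.6686 -0.2222  0.152 ] [ 0.6672 -0.2522  0.152 ]
grip side [ 0.6566 -0.2549  0.152 ] [ 0.644  -0.2528  0.152 ] [ 0.6462 -0.2336  0.152 ] [ 0.6604 -0.2334  0.152 ]
hub [0.5764 0.1869 0.19  ] [0.5735 0.1881 0.19  ] (array([0.5742, 0.187 , 0.1886]), [np.float64(0.0007383218445123028), np.float64(0.0007383218445122416)])
tip [0.5348 0.277  0.194 ] [0.5309 0.2784 0.194 ] (array([0.5317, 0.2775, 0.1922]), [np.float64(0.0011076994013363222), np.float64(0.0011076994013361982)])
line [0.4431 0.1609 0.006 ] [0.5314 0.1788 0.006 ] -168.54758435674475
line [0.4427 0.159  0.006 ] [0.5294 0.1781 0.006 ] -167.550778244434
wash cap side [ 0.4353 -0.0759  0.21  ]
amber base/ cap [0.6518 0.3198 0.15  ]
dropper cap [0.4944 0.2832 0.085 ]
jar lid [0.6221 0.086  0.065 ]
tube rack top scene [ 0.6748 -0.1242  0.07  ] [ 0.6532 -0.0327  0.07  ] [ 0.713  -0.0178  0.07  ] [ 0.7354 -0.1074  0.07  ]
green grip [ 0.4393 -0.2647  0.152 ] [ 0.4376 -0.2363  0.152 ]
```

Emit:
jog_arm --rows '[{"dx": -4,"hand": 0.5},{"dx": -4,"hand": 0.5},{"dx": -4,"hand": 0.5},{"dx": -4,"hand": 0.5},{"dx": -4,"hand": 0.5}]'

```text
invalid input at $.rows[0]: expected keys hand, dx, dy, dz, ax, ay, az
```

Emit:
jog_arm --rows '[{"dx": -3.3,"hand": 0.5},{"ay": -6.3,"hand": 0.5},{"ay": -6.3,"hand": 0.5},{"ay": -6.3,"hand": 0.5},{"ay": -6.3,"hand": 0.5}]'

```text
invalid input at $.rows[0]: expected keys hand, dx, dy, dz, ax, ay, az
```

Emit:
jog_arm --rows '[{"hand": 0.5},{"hand": 0.5},{"hand": 0.5},{"hand": 0.5},{"hand": 0.5}]'

```text
invalid input at $.rows[0]: expected keys hand, dx, dy, dz, ax, ay, az
```

```bash
python3 - <<'E'
from h import *
import cv2
s=status.observe(); print(s["time_s"],s["position"],np.round(s["tool_rot"],4).tolist(),s["grip_width"],s["q"])
cv2.imwrite("pics/w1.png",imaging.get_image("wrist")[:,:,::-1])
s0=status.observe()
for a in [(0.5531,.2327,.175),(0.5317,.2775,.189),(.4431,.1609,.006),(.5314,.1788,.006)]: print(proj("wrist",a,s0))
E
```

```text
0.15 [5.49784969e-01 4.01899575e-05 2.30881622e-01] [[-0.0, -0.0011, 1.0], [-1.0, 0.0002, -0.0], [-0.0002, -1.0, -0.0011]] 0.08504903495944374 [-1.23365139e+01  2.18322032e+01  7.43698939e+01  5.53079594e-04
  8.38600664e+01 -1.23359776e+01]
[ 282.20941928 -111.31463593]
[ 251.4058588  -161.05231358]
[183.98813075  37.535906  ]
[260.60253121  18.7604677 ]
```

View pics/w1.png

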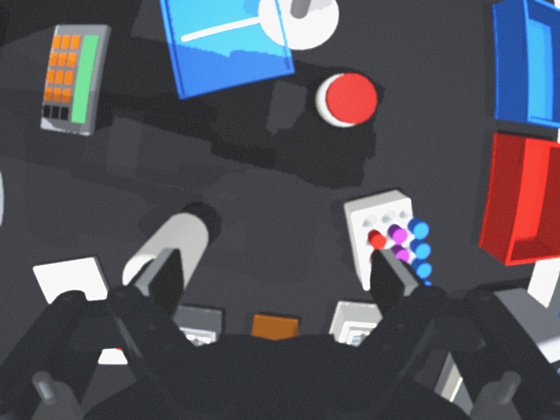

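The moves were refused because every key is required, so the wrist view is unchanged. Its line ends at (183,38) and (260,19) match my projected positions.

Emit:
jog_arm --rows '[{"dx": -4,"dy": 0,"dz": 0,"ax": 0,"ay": 0,"az": 0,"hand": 0.5},{"dx": -4,"dy": 0,"dz": 0,"ax": 0,"ay": 0,"az": 0,"hand": 0.5},{"dx": -4,"dy": 0,"dz": 0,"ax": 0,"ay": 0,"az": 0,"hand": 0.5},{"dx": -4,"dy": 0,"dz": 0,"ax": 0,"ay": 0,"az": 0,"hand": 0.5},{"dx": -4,"dy": 0,"dz": 0,"ax": 0,"ay": 0,"az": 0,"hand": 0.5}]'

```text
time_s: 0.62
position: [0.5496, 0.2018, 0.2312]
tool_rot: [[-0.0, -0.0, 1.0], [-1.0, -0.0, -0.0], [0.0, -1.0, -0.0]]
ft_force: [1.1, -0.8, -0.3]
grip_width: 0.0428
```

Emit:
jog_arm --rows '[{"dx": -3.3,"dy": 0,"dz": 0.3,"ax": 0,"ay": 0,"az": 0,"hand": 0.5},{"dx": 0,"dy": 0,"dz": 0,"ax": 0,"ay": -6.3,"az": 0,"hand": 0.5},{"dx": 0,"dy": 0,"dz": 0,"ax": 0,"ay": -6.3,"az": 0,"hand": 0.5},{"dx": 0,"dy": 0,"dz": 0,"ax": 0,"ay": -6.3,"az": 0,"hand": 0.5},{"dx": 0,"dy": 0,"dz": 0,"ax": 0,"ay": -6.3,"az": 0,"hand": 0.5}]'

```text
time_s: 1.03
position: [0.5528, 0.2333, 0.231]
tool_rot: [[0.431, -0.001, 0.902], [-0.902, -0.0, 0.431], [-0.0, -1.0, -0.001]]
ft_force: [-0.6, -0.1, 0.3]
grip_width: 0.0424
```

Emit:
jog_arm --rows '[{"dx": 0,"dy": 0,"dz": 0,"ax": 0,"ay": 0,"az": 0,"hand": 0.5},{"dx": 0,"dy": 0,"dz": 0,"ax": 0,"ay": 0,"az": 0,"hand": 0.5},{"dx": 0,"dy": 0,"dz": 0,"ax": 0,"ay": 0,"az": 0,"hand": 0.5},{"dx": 0,"dy": 0,"dz": 0,"ax": 0,"ay": 0,"az": 0,"hand": 0.5},{"dx": 0,"dy": 0,"dz": 0,"ax": 0,"ay": 0,"az": 0,"hand": 0.5}]'

```text
time_s: 1.45
position: [0.553, 0.2329, 0.2313]
tool_rot: [[0.424, -0.0, 0.905], [-0.905, 0.0, 0.424], [-0.0, -1.0, -0.0]]
ft_force: [-0.6, -1.2, 0.2]
grip_width: 0.0425
```

```bash
python3 - <<'E'
from h import *
import cv2
s0=status.observe(); print(s0["position"],np.round(s0["tool_rot"],4).tolist(),s0["grip_width"],s0["q"])
cv2.imwrite("pics/w2.png",imaging.get_image("wrist")[:,:,::-1])
for a in [(0.5531,.2327,.175),(0.5317,.2775,.189),(.4431,.1609,.006),(.5314,.1788,.006)]: print(proj("wrist",a,s0))
E
```

```text
[0.55298236 0.23294793 0.23131226] [[0.4244, -0.0, 0.9055], [-0.9055, 0.0, 0.4244], [-0.0, -1.0, -0.0]] 0.04253410804425118 [ 1.15506517e+01  2.69178283e+01  6.59125400e+01  9.64742365e-04
  8.71718989e+01 -1.35625932e+01]
[277.2700873  219.78658377]
[276.82104196 144.56325781]
[168.91979707 189.32492292]
[240.8119888  206.47313157]
```

View pics/w2.png

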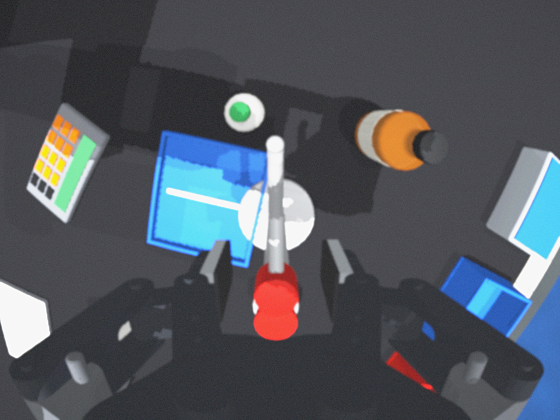

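The wrist view shows the hook centred between the fingers, with its tip at (275,143) and hub at (276,300). I'll straddle it.

Emit:
jog_arm --rows '[{"dx": 0,"dy": 2.5,"dz": 0,"ax": 0,"ay": 0,"az": 0,"hand": 0.5},{"dx": 0,"dy": 2.5,"dz": 0,"ax": 0,"ay": 0,"az": 0,"hand": 0.5},{"dx": 0,"dy": 2,"dz": 0,"ax": 0,"ay": 0,"az": 0,"hand": 0.5},{"dx": 0,"dy": 0.5,"dz": 0,"ax": 0,"ay": 0,"az": 0,"hand": 0.2},{"dx": 0,"dy": 0,"dz": 0,"ax": 0,"ay": 0,"az": 0,"hand": 0.2}]'

```text
time_s: 1.92
position: [0.5525, 0.2328, 0.1552]
tool_rot: [[0.425, -0.003, 0.905], [-0.905, -0.001, 0.425], [-0.001, -1.0, -0.003]]
ft_force: [0.4, 0.3, 0.5]
grip_width: 0.0193
```

```bash
python3 - <<'E'
import numpy as np
# per-row arc: rotate th about tool -y; tool translation in current tool frame. radial out = -tool x (115deg), tangent ccw = -tool z
th=np.radians(7.0);r=.05
# pose rotates about post: displacement of TCP in current frame
d_t=r*np.sin(th); d_r=r*(np.cos(th)-1)
print("dz",-d_t*100,"dx",-d_r*100)
E
```

```text
dz -0.6093467170257374 dx 0.037269241793390084
```

Emit:
jog_arm --rows '[{"dx": 0.04,"dy": 0,"dz": -0.61,"ax": 0,"ay": -7,"az": 0,"hand": 0.2},{"dx": 0.04,"dy": 0,"dz": -0.61,"ax": 0,"ay": -7,"az": 0,"hand": 0.2},{"dx": 0.04,"dy": 0,"dz": -0.61,"ax": 0,"ay": -7,"az": 0,"hand": 0.2},{"dx": 0.04,"dy": 0,"dz": -0.61,"ax": 0,"ay": -7,"az": 0,"hand": 0.2},{"dx": 0.04,"dy": 0,"dz": -0.61,"ax": 0,"ay": -7,"az": 0,"hand": 0.2}]'

```text
time_s: 2.33
position: [0.5315, 0.213, 0.1581]
tool_rot: [[0.871, 0.003, 0.492], [-0.492, 0.001, 0.871], [0.002, -1.0, 0.003]]
ft_force: [-0.4, 2.6, -0.9]
grip_width: 0.0166
```

Emit:
jog_arm --rows '[{"dx": 0.04,"dy": 0,"dz": -0.61,"ax": 0,"ay": -7,"az": 0,"hand": 0.2},{"dx": 0.04,"dy": 0,"dz": -0.61,"ax": 0,"ay": -7,"az": 0,"hand": 0.2},{"dx": 0.04,"dy": 0,"dz": -0.61,"ax": 0,"ay": -7,"az": 0,"hand": 0.2},{"dx": 0.04,"dy": 0,"dz": -0.61,"ax": 0,"ay": -7,"az": 0,"hand": 0.2},{"dx": 0.04,"dy": 0,"dz": -0.61,"ax": 0,"ay": -7,"az": 0,"hand": 0.2}]'

```text
time_s: 2.75
position: [0.5248, 0.1834, 0.1581]
tool_rot: [[0.995, 0.002, -0.097], [0.097, 0.001, 0.995], [0.002, -1.0, 0.001]]
ft_force: [-2.3, 3.8, 0.5]
grip_width: 0.017
```

Emit:
jog_arm --rows '[{"dx": 0.04,"dy": 0,"dz": -0.61,"ax": 0,"ay": -7,"az": 0,"hand": 0.2},{"dx": 0,"dy": 0,"dz": 0,"ax": 0,"ay": 0,"az": 0,"hand": 0.2},{"dx": 0,"dy": 0,"dz": 0,"ax": 0,"ay": 0,"az": 0,"hand": 0.2},{"dx": 0,"dy": 0,"dz": 0,"ax": 0,"ay": 0,"az": 0,"hand": 0.2},{"dx": 0,"dy": 0,"dz": 0,"ax": 0,"ay": 0,"az": 0,"hand": 0.2}]'

```text
time_s: 3.17
position: [0.5259, 0.1772, 0.1569]
tool_rot: [[0.978, 0.001, -0.209], [0.209, 0.0, 0.978], [0.001, -1.0, -0.0]]
ft_force: [0.9, 0.4, -0.2]
grip_width: 0.017
```

```bash
python3 - <<'E'
from h import *
import cv2
s=status.observe(); R=s["tool_rot"];print(s["position"],np.degrees(np.arctan2(R[1,2],R[0,2])),s["ft_force"])
u=np.array([np.cos(np.radians(192)),np.sin(np.radians(192))]);print("want",np.array([.5745,.1875])+.05*u)
cv2.imwrite("pics/w3.png",imaging.get_image("wrist")[:,:,::-1])
i=imaging.get_image("scene")[:,:,::-1];cv2.imwrite("pics/s3.png",cv2.resize(i[120:280,230:430],None,fx=4,fy=4,interpolation=cv2.INTER_CUBIC)[:600])
E
```

```text
[0.52590399 0.17723095 0.1568575 ] 102.06161813463751 [ 0.92725707  0.43165993 -0.24504581]
want [0.52559262 0.17710442]
```

View pics/w3.png

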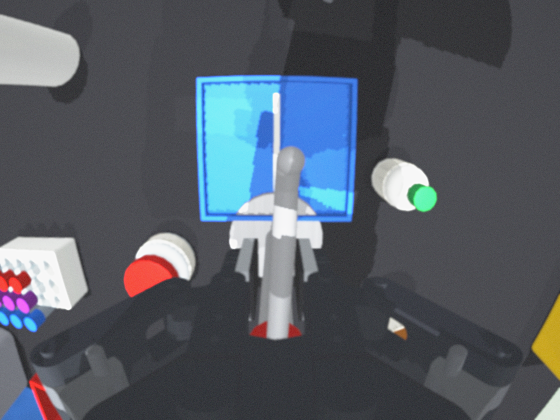

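View pics/s3.png

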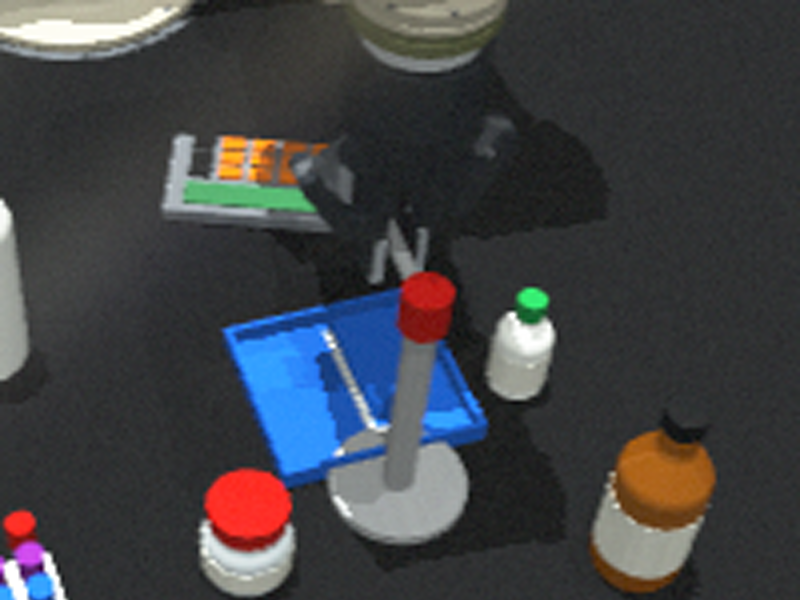

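The tool is aligned with the white line (column 276). The hook lags by about 3.5 mm, with its tip at column 290, so I'll close lightly to centre it and then reopen.

Emit:
jog_arm --newtons 20 --rows '[{"dx": 0,"dy": 0,"dz": 0,"ax": 0,"ay": 0,"az": 0,"hand": 0},{"dx": 0,"dy": 0,"dz": 0,"ax": 0,"ay": 0,"az": 0,"hand": 0},{"dx": 0,"dy": 0,"dz": 0,"ax": 0,"ay": 0,"az": 0,"hand": 0},{"dx": 0,"dy": 0,"dz": 0,"ax": 0,"ay": 0,"az": 0,"hand": 0},{"dx": 0,"dy": 0,"dz": 0,"ax": 0,"ay": 0,"az": 0,"hand": 0}]'

```text
time_s: 3.68
position: [0.5256, 0.1771, 0.1565]
tool_rot: [[0.977, 0.0, -0.211], [0.211, 0.0, 0.977], [0.0, -1.0, 0.0]]
ft_force: [-1.3, 1.3, 2.9]
grip_width: 0.0092
```

```bash
python3 - <<'E'
from h import *
import cv2
s=status.observe(); R=s["tool_rot"];print(s["position"],np.degrees(np.arctan2(R[1,2],R[0,2])),s["ft_force"],s["grip_width"])
cv2.imwrite("pics/w4.png",imaging.get_image("wrist")[:,:,::-1])
for r,z in [(0.085,.167),(.1,.189)]:
    u=np.radians(192);print(proj("wrist",(.5745+r*np.cos(u),.1875+r*np.sin(u),z),s))
E
```

```text
[0.52557485 0.17713079 0.15645783] 102.19680905750654 [-1.2874863   1.31290159  2.89027894] 0.009249441984675337
[276.10276752 191.52933625]
[276.27454966 163.87110893]
```

View pics/w4.png

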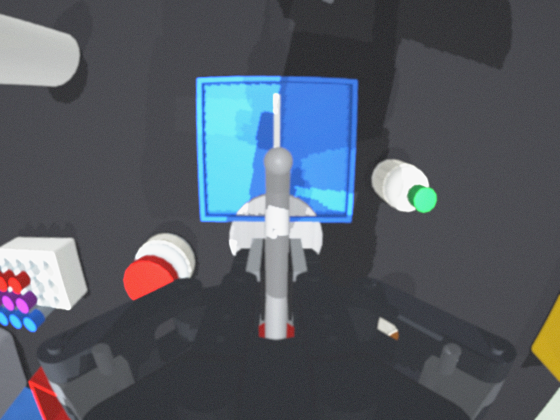

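The hook tip is now at (278,160), on the white line at column 276. I'll release, rise and go to the rack.

Emit:
jog_arm --rows '[{"dx": 0,"dy": 0,"dz": 0,"ax": 0,"ay": 0,"az": 0,"hand": 0.35},{"dx": 0,"dy": 0,"dz": 0,"ax": 0,"ay": 0,"az": 0,"hand": 0.35},{"dx": 0,"dy": -1,"dz": 0,"ax": 0,"ay": 0,"az": 0,"hand": 0.35},{"dx": 0,"dy": -4,"dz": 0,"ax": 0,"ay": 0,"az": 0,"hand": 0.35},{"dx": 0,"dy": -4,"dz": 0,"ax": 0,"ay": 0,"az": 0,"hand": 0.35}]'

```text
time_s: 4.15
position: [0.5249, 0.1767, 0.2469]
tool_rot: [[0.977, -0.004, -0.211], [0.211, -0.001, 0.977], [-0.004, -1.0, 0.0]]
ft_force: [0.5, -0.1, -0.1]
grip_width: 0.03
```

```bash
python3 - <<'E'
from h import *
import cv2
s=status.observe(); R=np.array(s["tool_rot"]);print(s["position"],np.degrees(np.arctan2(R[1,2],R[0,2])))
cv2.imwrite("pics/w5.png",imaging.get_image("wrist")[:,:,::-1])
t=np.array([.625,-.243,.246]);print("to pre-rack, tool cm",R.T@(t-s["position"])*100)
E
```

```text
[0.52491009 0.17674382 0.24692367] 102.18844977320155
to pre-rack, tool cm [  0.92172389   0.08140237 -43.14140632]
```

View pics/w5.png

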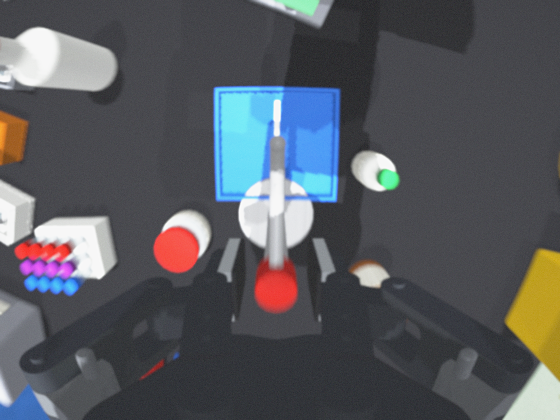

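The hook stayed in line with the white line (column 277). Next is the move to the rack.

Emit:
jog_arm --rows '[{"dx": 0.1,"dy": 0,"dz": -4.1,"ax": 0,"ay": 0,"az": 0,"hand": 0.6},{"dx": 0.1,"dy": 0,"dz": -4.1,"ax": 0,"ay": 0,"az": 0,"hand": 0.6},{"dx": 0.1,"dy": 0,"dz": -4.1,"ax": 0,"ay": 0,"az": 0,"hand": 0.6},{"dx": 0.1,"dy": 0,"dz": -4.1,"ax": 0,"ay": 0,"az": 0,"hand": 0.6},{"dx": 0.1,"dy": 0,"dz": -4.1,"ax": 0,"ay": 0,"az": 0,"hand": 0.6}]'

```text
time_s: 4.62
position: [0.574, -0.0243, 0.247]
tool_rot: [[0.977, 0.001, -0.211], [0.211, -0.0, 0.977], [0.001, -1.0, -0.001]]
ft_force: [1.7, 0.9, -0.5]
grip_width: 0.0515
```

Emit:
jog_arm --rows '[{"dx": 0.1,"dy": 0,"dz": -4.1,"ax": 0,"ay": 0,"az": 0,"hand": 0.6},{"dx": 0.1,"dy": 0,"dz": -4.1,"ax": 0,"ay": 0,"az": 0,"hand": 0.6},{"dx": 0.1,"dy": 0,"dz": -4.1,"ax": 0,"ay": 0,"az": 0,"hand": 0.6},{"dx": 0.1,"dy": 0,"dz": -4.1,"ax": 0,"ay": 0,"az": 0,"hand": 0.6},{"dx": 0,"dy": 0,"dz": -4.1,"ax": 0,"ay": 0,"az": 0,"hand": 0.6}]'

```text
time_s: 5.03
position: [0.6212, -0.2241, 0.2469]
tool_rot: [[0.977, 0.001, -0.211], [0.211, -0.001, 0.977], [0.0, -1.0, -0.001]]
ft_force: [0.4, -0.9, 0.0]
grip_width: 0.0511
```

Emit:
jog_arm --rows '[{"dx": 0,"dy": 0,"dz": -2.1,"ax": 0,"ay": 0,"az": 0,"hand": 0.6},{"dx": 0,"dy": 0,"dz": 0,"ax": 0,"ay": 6.4,"az": 0,"hand": 0.6},{"dx": 0,"dy": 0,"dz": 0,"ax": 0,"ay": 6.4,"az": 0,"hand": 0.6},{"dx": 0,"dy": 0,"dz": 0,"ax": 0,"ay": 6.4,"az": 0,"hand": 0.6},{"dx": 0,"dy": 0,"dz": 0,"ax": 0,"ay": 0,"az": 0,"hand": 0.6}]'

```text
time_s: 5.45
position: [0.6254, -0.2427, 0.2466]
tool_rot: [[0.992, 0.0, 0.126], [-0.126, -0.0, 0.992], [0.0, -1.0, -0.0]]
ft_force: [0.4, -0.5, 0.7]
grip_width: 0.0509
```

Emit:
jog_arm --rows '[{"dx": 0,"dy": 0,"dz": 0,"ax": 0,"ay": 0,"az": 0,"hand": 0.6},{"dx": 0,"dy": 0,"dz": 0,"ax": 0,"ay": 0,"az": 0,"hand": 0.6},{"dx": 0,"dy": 0,"dz": 0,"ax": 0,"ay": 0,"az": 0,"hand": 0.6},{"dx": 0,"dy": 0,"dz": 0,"ax": 0,"ay": 0,"az": 0,"hand": 0.6},{"dx": 0,"dy": 0,"dz": 0,"ax": 0,"ay": 0,"az": 0,"hand": 0.6}]'

```text
time_s: 5.87
position: [0.6255, -0.2423, 0.2464]
tool_rot: [[0.993, 0.0, 0.121], [-0.121, -0.0, 0.993], [0.0, -1.0, -0.0]]
ft_force: [-0.3, -0.4, 0.0]
grip_width: 0.0513
```

```bash
python3 - <<'E'
from h import *
import cv2
s=status.observe(); R=np.array(s["tool_rot"]);print(s["position"],np.degrees(np.arctan2(R[1,2],R[0,2])))
i=imaging.get_image("wrist")[:,:,::-1]
cv2.imwrite("pics/w6.png",i)
cv2.imwrite("pics/w6z.png",cv2.resize(i[150:350,176:376],None,fx=3,fy=3,interpolation=cv2.INTER_CUBIC))
print(proj("wrist",(.657,-.243,.152),s))
E
```

```text
[ 0.62548898 -0.24228327  0.24639713] 83.06013779232407
[280.25466402 242.69110369]
```

View pics/w6.png

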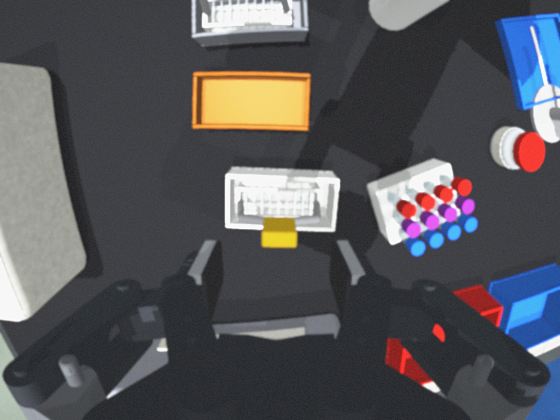

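View pics/w6z.png

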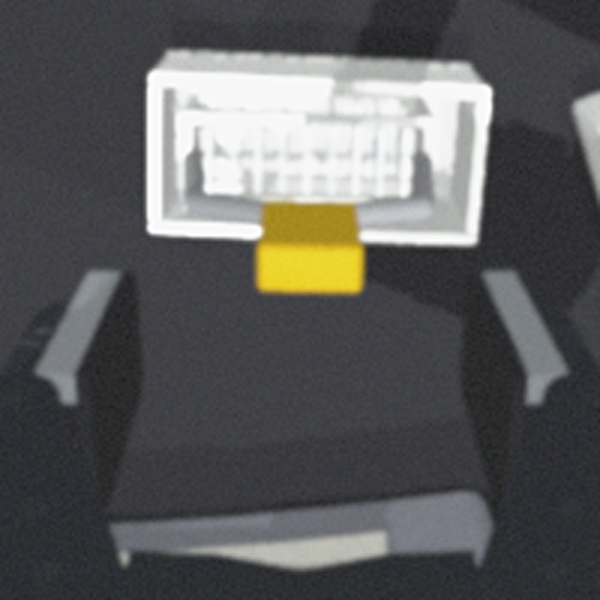

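```bash
python3 - <<'E'
from h import *
np.set_printoptions(precision=4,suppress=True)
s=status.observe(); R=np.array(s["tool_rot"])
f=lambda x,y,z:plane("wrist",176+x/3,150+y/3,z,s)
c=[f(*p,.152) for p in [(257,243),(365,243),(365,292),(257,292)]]
print(c,np.mean(c,0))
d=[f(*p,.05) for p in [(150,72),(490,86),(478,243),(150,236)]];print(d,np.mean(d,0))
for a,b in [(d[0],d[1]),(d[3],d[2]),(c[0],c[1]),(c[3],c[2])]: print(np.degrees(np.arctan2(*(b-a)[1::-1])))
t=np.mean(c,0);t[2]=.2464;print(R.T@(t-s["position"])*100)
E
```

```text
[array([ 0.6454, -0.2562,  0.152 ]), array([ 0.6488, -0.2284,  0.152 ]), array([ 0.6626, -0.2298,  0.152 ]), array([ 0.6592, -0.2581,  0.152 ])] [ 0.654  -0.2431  0.152 ]
[array([ 0.6139, -0.295 ,  0.05  ]), array([ 0.6335, -0.1749,  0.05  ]), array([ 0.6927, -0.1836,  0.05  ]), array([ 0.675, -0.305,  0.05 ])] [ 0.6538 -0.2396  0.05  ]
80.72853507650787
81.71583390083418
83.02954330721232
83.0065793078319
[ 2.8436 -0.0067  0.2632]
```

The grip block centre is at (0.654, -0.243) and the rack's y axis is about 82°. I'll align, descend and grip.

Emit:
jog_arm --rows '[{"dx": 2.84,"dy": 0,"dz": 0.26,"ax": 0,"ay": 0,"az": 0,"hand": 0.6},{"dx": 0,"dy": 0,"dz": 0,"ax": 0,"ay": 1,"az": 0,"hand": 0.6},{"dx": 0,"dy": 3,"dz": 0,"ax": 0,"ay": 0,"az": 0,"hand": 0.6},{"dx": 0,"dy": 3,"dz": 0,"ax": 0,"ay": 0,"az": 0,"hand": 0.6},{"dx": 0,"dy": 0,"dz": 0,"ax": 0,"ay": 0,"az": 0,"hand": 0.6}]'

```text
time_s: 6.33
position: [0.6521, -0.2421, 0.1801]
tool_rot: [[0.99, -0.009, 0.139], [-0.139, 0.005, 0.99], [-0.01, -1.0, 0.004]]
ft_force: [-1.4, 0.3, -1.5]
grip_width: 0.0514
```

Emit:
jog_arm --rows '[{"dx": 0,"dy": 2.5,"dz": 0,"ax": 0,"ay": 0,"az": 0,"hand": 0.6},{"dx": 0,"dy": 2.5,"dz": 0,"ax": 0,"ay": 0,"az": 0,"hand": 0.6},{"dx": 0,"dy": 1.8,"dz": 0,"ax": 0,"ay": 0,"az": 0,"hand": 0.6},{"dx": 0,"dy": 0,"dz": 0,"ax": 0,"ay": 0,"az": 0,"hand": 0.6},{"dx": 0,"dy": 0,"dz": 0,"ax": 0,"ay": 0,"az": 0,"hand": 0.6}]'

```text
time_s: 6.75
position: [0.6542, -0.2434, 0.1194]
tool_rot: [[0.99, 0.0, 0.139], [-0.139, -0.0, 0.99], [0.0, -1.0, -0.0]]
ft_force: [0.2, -0.3, -0.1]
grip_width: 0.0512
```

```bash
python3 - <<'E'
from h import *
import cv2
s=status.observe(); R=np.array(s["tool_rot"]);print(s["position"],np.degrees(np.arctan2(R[1,2],R[0,2])),s["ft_force"])
i=imaging.get_image("side")[:,:,::-1]
cv2.imwrite("pics/s7.png",cv2.resize(i[100:220,200:340],None,fx=5,fy=5,interpolation=cv2.INTER_CUBIC))
E
```

```text
[ 0.65423359 -0.2434142   0.11939114] 82.00707318657723 [ 0.18989229 -0.31058951 -0.05394269]
```

View pics/s7.png

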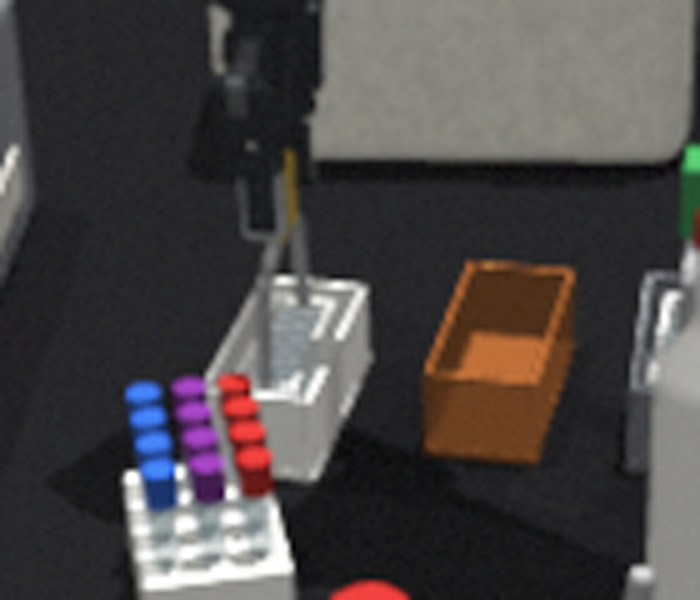

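```bash
python3 - <<'E'
from h import *
s=status.observe(); R=np.array(s["tool_rot"]);P=s["position"]
def q(n,p):
    return (proj("side",p)-[200,100])*5
for nm,x,y,z in [("fingertip L edge",.011,.0,.027),("fingertip R edge",-.011,0,.027),("block +x near top",.007,-.033,.014),("block -x near top",-.007,-.033,.014),("block -x near bot",-.007,.007,.014),("block+x near bot",.007,.007,.014),("-x far top",-.007,-.033,-.014)]:
    print(nm,q("side",P+R@np.array([x,y,z])))
E
```

```text
fingertip L edge [242.79765775 235.98416801]
fingertip R edge [284.86132867 239.34338295]
block +x near top [253.24538896 166.63575504]
block -x near top [280.18750607 168.65498337]
block -x near bot [283.89552246 238.8224296 ]
block+x near bot [257.41156495 236.70823547]
-x far top [293.14952329 144.07875852]
```

```bash
python3 - <<'E'
from h import *
import cv2
i=imaging.get_image("side")[:,:,::-1]
cv2.imwrite("pics/s8.png",cv2.resize(i[110:170,230:290],None,fx=10,fy=10,interpolation=cv2.INTER_CUBIC))
i=imaging.get_image("scene")[:,:,::-1]
cv2.imwrite("pics/s8b.png",cv2.resize(i[200:300,100:220],None,fx=6,fy=6,interpolation=cv2.INTER_CUBIC))
i=imaging.get_image("wrist")[:,:,::-1]
cv2.imwrite("pics/w8.png",cv2.resize(i[150:350,176:376],None,fx=3,fy=3,interpolation=cv2.INTER_CUBIC))
E
```

```text
(no output)
```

View pics/s8.png

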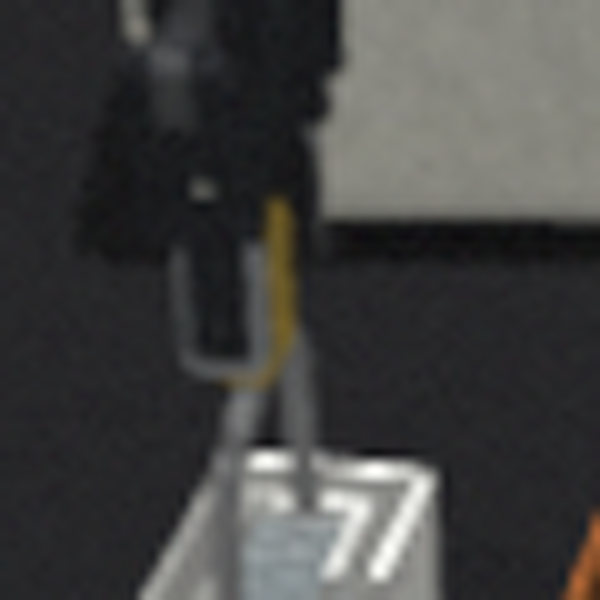

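View pics/s8b.png

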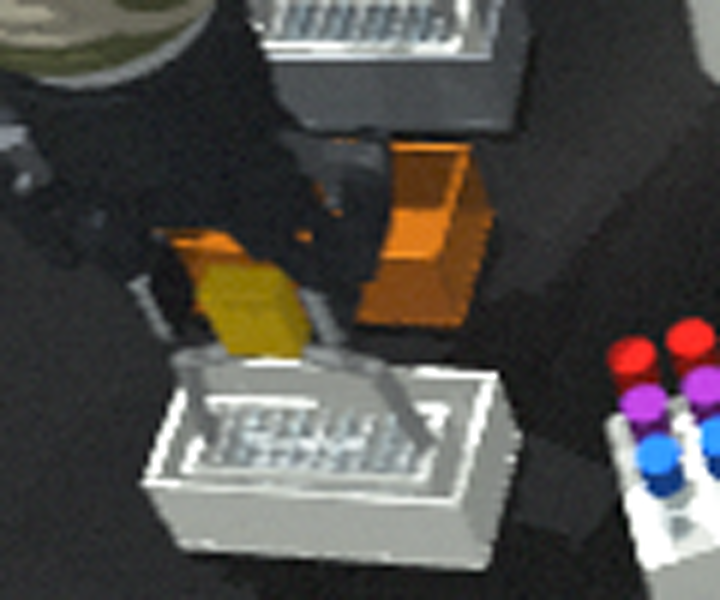

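View pics/w8.png

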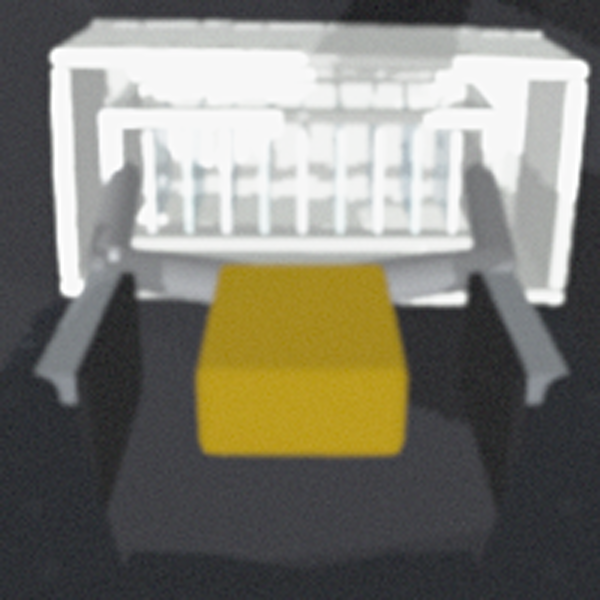

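The wrist view shows the block centred between the pads. The side view agrees within about 2 mm. Gripping.

Emit:
jog_arm --newtons 45 --rows '[{"dx": 0,"dy": 0,"dz": 0,"ax": 0,"ay": 0,"az": 0,"hand": 0},{"dx": 0,"dy": 0,"dz": 0,"ax": 0,"ay": 0,"az": 0,"hand": 0},{"dx": 0,"dy": 0,"dz": 0,"ax": 0,"ay": 0,"az": 0,"hand": 0},{"dx": 0,"dy": 0,"dz": 0,"ax": 0,"ay": 0,"az": 0,"hand": 0},{"dx": 0,"dy": 0,"dz": 0,"ax": 0,"ay": 0,"az": 0,"hand": 0}]'

```text
time_s: 7.37
position: [0.6543, -0.2436, 0.1193]
tool_rot: [[0.99, 0.002, 0.139], [-0.139, -0.001, 0.99], [0.002, -1.0, -0.001]]
ft_force: [-0.3, -0.6, 5.9]
grip_width: 0.0272
```

Emit:
jog_arm --rows '[{"dx": 0,"dy": -0.5,"dz": 0,"ax": 0,"ay": 0,"az": 0,"hand": 0},{"dx": 0,"dy": -1,"dz": 0,"ax": 0,"ay": 0,"az": 0,"hand": 0},{"dx": 0,"dy": -1,"dz": 0,"ax": 0,"ay": 0,"az": 0,"hand": 0},{"dx": 0,"dy": -1.5,"dz": 0,"ax": 0,"ay": 0,"az": 0,"hand": 0},{"dx": 0,"dy": -2,"dz": 0,"ax": 0,"ay": 0,"az": 0,"hand": 0}]'

```text
time_s: 7.78
position: [0.6536, -0.2429, 0.1785]
tool_rot: [[0.99, -0.002, 0.139], [-0.139, 0.001, 0.99], [-0.002, -1.0, 0.001]]
ft_force: [0.2, 0.0, -1.3]
grip_width: 0.0272
```

```bash
python3 - <<'E'
from h import *
import cv2
s=status.observe(); R=np.array(s["tool_rot"]);print(s["position"],s["ft_force"],s["grip_width"])
i=imaging.get_image("side")[:,:,::-1]
cv2.imwrite("pics/s9.png",cv2.resize(i[70:190,200:340],None,fx=5,fy=5,interpolation=cv2.INTER_CUBIC))
E
```

```text
[ 0.65360422 -0.24291877  0.17850452] [ 0.19282284  0.03258746 -1.26523502] 0.02716733863227509
```

View pics/s9.png

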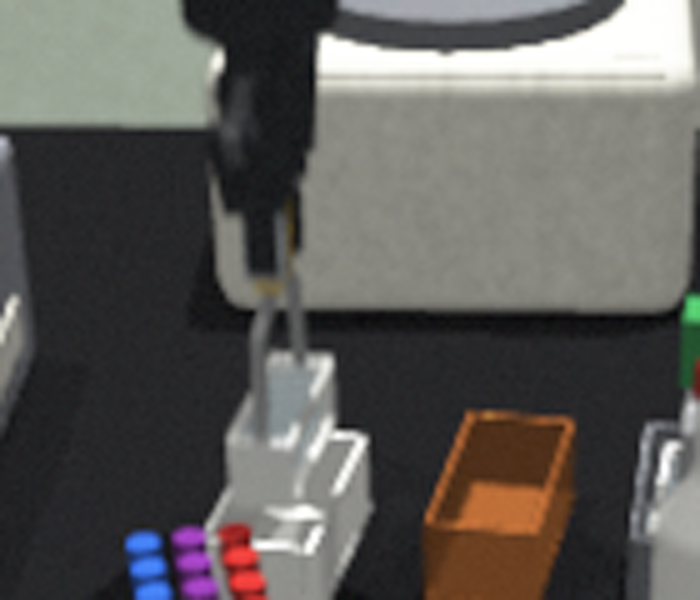

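The rack is out of the dish and hanging upright in the grip. Lifting high, then crossing over.

Emit:
jog_arm --rows '[{"dx": 0,"dy": -3,"dz": 0,"ax": 0,"ay": 0,"az": 0,"hand": 0},{"dx": 0,"dy": -3.5,"dz": 0,"ax": 0,"ay": 0,"az": 0,"hand": 0},{"dx": 0,"dy": -3.5,"dz": 0,"ax": 0,"ay": 0,"az": 0,"hand": 0},{"dx": 0,"dy": -3.5,"dz": 0,"ax": 0,"ay": 0,"az": 0,"hand": 0},{"dx": 0,"dy": -3,"dz": 0,"ax": 0,"ay": 0,"az": 0,"hand": 0}]'

```text
time_s: 8.25
position: [0.6536, -0.2429, 0.3465]
tool_rot: [[0.99, 0.002, 0.139], [-0.139, -0.001, 0.99], [0.002, -1.0, -0.001]]
ft_force: [1.7, -0.5, -1.0]
grip_width: 0.0273
```

Emit:
jog_arm --rows '[{"dx": 0,"dy": 0,"dz": 0,"ax": 0,"ay": 0,"az": 0,"hand": 0},{"dx": -0.8,"dy": 0,"dz": 1,"ax": 0,"ay": 0,"az": 0,"hand": 0},{"dx": -1.8,"dy": 0,"dz": 2.4,"ax": 0,"ay": 0,"az": 0,"hand": 0},{"dx": -1.8,"dy": 0,"dz": 2.4,"ax": 0,"ay": 0,"az": 0,"hand": 0},{"dx": -1.8,"dy": 0,"dz": 2.4,"ax": 0,"ay": 0,"az": 0,"hand": 0}]'

```text
time_s: 8.67
position: [0.6031, -0.1524, 0.3426]
tool_rot: [[0.99, -0.001, 0.14], [-0.14, 0.0, 0.99], [-0.001, -1.0, 0.0]]
ft_force: [0.6, -0.1, -1.1]
grip_width: 0.027
```

Emit:
jog_arm --rows '[{"dx": -1.8,"dy": 0,"dz": 2.4,"ax": 0,"ay": 0,"az": 0,"hand": 0},{"dx": -1.8,"dy": 0,"dz": 2.4,"ax": 0,"ay": 0,"az": 0,"hand": 0},{"dx": -1.8,"dy": 0,"dz": 2.4,"ax": 0,"ay": 0,"az": 0,"hand": 0},{"dx": -1.8,"dy": 0,"dz": 2.4,"ax": 0,"ay": 0,"az": 0,"hand": 0},{"dx": -1.8,"dy": 0,"dz": 2.4,"ax": 0,"ay": 0,"az": 0,"hand": 0}]'

```text
time_s: 9.08
position: [0.5304, -0.0208, 0.3431]
tool_rot: [[0.99, -0.0, 0.139], [-0.139, 0.0, 0.99], [-0.0, -1.0, 0.0]]
ft_force: [0.8, 1.2, -1.8]
grip_width: 0.0273
```

Emit:
jog_arm --rows '[{"dx": -1.8,"dy": 0,"dz": 2.4,"ax": 0,"ay": 0,"az": 0,"hand": 0},{"dx": -1.8,"dy": 0,"dz": 2.4,"ax": 0,"ay": 0,"az": 0,"hand": 0},{"dx": -1.8,"dy": 0,"dz": 2.4,"ax": 0,"ay": 0,"az": 0,"hand": 0},{"dx": -1.8,"dy": 0,"dz": 2.4,"ax": 0,"ay": 0,"az": 0,"hand": 0},{"dx": -1.8,"dy": 0,"dz": 2.4,"ax": 0,"ay": 0,"az": 0,"hand": 0}]'

```text
time_s: 9.5
position: [0.458, 0.1105, 0.3432]
tool_rot: [[0.99, 0.0, 0.139], [-0.139, 0.0, 0.99], [0.0, -1.0, 0.0]]
ft_force: [0.6, 0.7, -1.7]
grip_width: 0.0272
```

Emit:
jog_arm --rows '[{"dx": -1.8,"dy": 0,"dz": 2.2,"ax": 0,"ay": 0,"az": 0,"hand": 0},{"dx": -1.2,"dy": 0,"dz": 1,"ax": 0,"ay": 0,"az": 0,"hand": 0},{"dx": 0,"dy": 0,"dz": 0,"ax": 0,"ay": -4,"az": 0,"hand": 0},{"dx": 0,"dy": 0,"dz": 0,"ax": 0,"ay": -4,"az": 0,"hand": 0},{"dx": 0,"dy": 0,"dz": 0,"ax": 0,"ay": -4,"az": 0,"hand": 0}]'

```text
time_s: 9.92
position: [0.4334, 0.1456, 0.3432]
tool_rot: [[0.997, 0.0, -0.074], [0.074, 0.0, 0.997], [0.0, -1.0, 0.0]]
ft_force: [-0.3, -0.7, -1.5]
grip_width: 0.027
```

Emit:
jog_arm --rows '[{"dx": 0,"dy": 0,"dz": 0,"ax": 0,"ay": -4,"az": 0,"hand": 0},{"dx": 0,"dy": 0,"dz": 0,"ax": 0,"ay": -4,"az": 0,"hand": 0},{"dx": 0,"dy": 0,"dz": 0,"ax": 0,"ay": 0,"az": 0,"hand": 0},{"dx": 0,"dy": 0,"dz": 0,"ax": 0,"ay": 0,"az": 0,"hand": 0},{"dx": 0,"dy": 0,"dz": 0,"ax": 0,"ay": 0,"az": 0,"hand": 0}]'

```text
time_s: 10.33
position: [0.4338, 0.1452, 0.3433]
tool_rot: [[0.979, -0.0, -0.206], [0.206, 0.0, 0.979], [-0.0, -1.0, 0.0]]
ft_force: [-0.6, 0.3, -2.1]
grip_width: 0.0274
```

```bash
python3 - <<'E'
from h import *
import cv2
s=status.observe(); R=np.array(s["tool_rot"]);print(s["time_s"],s["position"],np.degrees(np.arctan2(R[1,2],R[0,2])),s["ft_force"],s["grip_width"],s["q"])
u=np.array([np.cos(np.radians(192)),np.sin(np.radians(192))])
t=np.array([*(np.array([.5745,.1875])+.150*u),.222]);print("to pre-insert cm",R.T@(t-s["position"])*100)
for n in ["scene","side"]:
    cv2.imwrite(f"pics/{n}10.png",imaging.get_image(n)[:,:,::-1])
E
```

```text
10.3333 [0.43377485 0.14516276 0.34325137] 101.88603994116369 [-0.59851334  0.29789843 -2.05316298] 0.027404524642688187 [ 3.61767716e+00  8.72387041e+00  7.43959575e+01  6.68473607e-04
  9.68814859e+01 -9.82682827e+01]
to pre-insert cm [-0.35692412 12.12516272  1.21447956]
```

View pics/scene10.png

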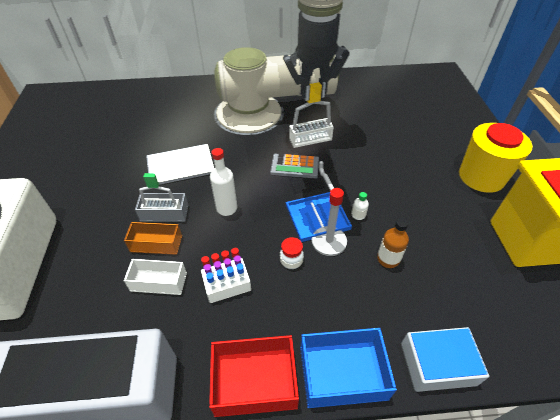

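View pics/side10.png

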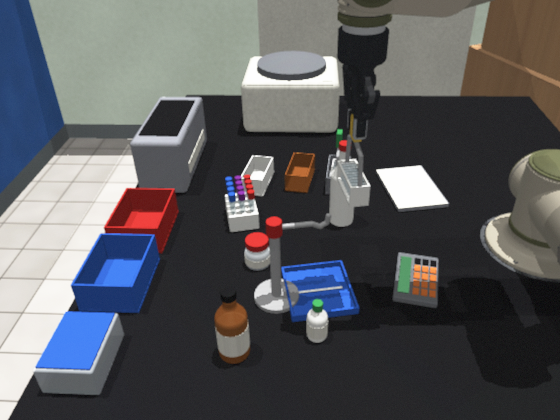

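```bash
python3 - <<'E'
from h import *
import cv2
s=status.observe(); R=np.array(s["tool_rot"]);P=s["position"]
for n,(x0,y0,f) in {"side":(310,100,6),"scene":(270,70,6)}.items():
    i=cv2.imread(f"pics/{n}10.png")[y0:y0+100,x0:x0+100]
    i=cv2.resize(i,None,fx=f,fy=f,interpolation=cv2.INTER_CUBIC)
    # predicted rack, upright
    W=lambda x,y,z: tuple(np.int32(((proj(n,P+R@np.array([x,.1145-z,y])))-[x0,y0])*f+f/2-.5))
    for zz in (0,.04):
        c=[W(a,b,zz) for a,b in [(-.017,-.047),(.017,-.047),(.017,.047),(-.017,.047)]]
        cv2.polylines(i,[np.array(c)],True,(0,0,255),1)
    cv2.polylines(i,[np.array([W(0,-.043,.04),W(0,-.036,.093),W(0,0,.105),W(0,.036,.093),W(0,.043,.04)])],False,(0,255,0),1)
    cv2.imwrite(f"pics/{n}10z.png",i)
E
```

```text
(no output)
```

View pics/side10z.png

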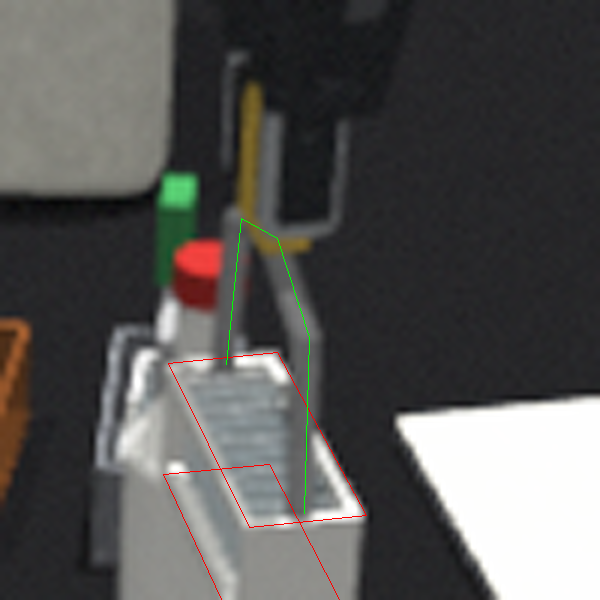

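View pics/scene10z.png

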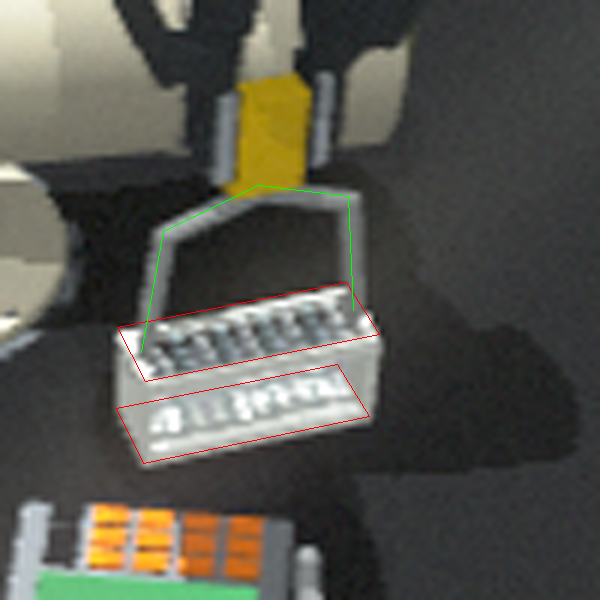

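The rack model overlays both views within about 2 mm, so the rack is upright and square in the grip. Descending to the pre-insert height.

Emit:
jog_arm --rows '[{"dx": -0.4,"dy": 0,"dz": 1.2,"ax": 0,"ay": 0,"az": 0,"hand": 0},{"dx": 0,"dy": 2.5,"dz": 0,"ax": 0,"ay": 0,"az": 0,"hand": 0},{"dx": 0,"dy": 3.5,"dz": 0,"ax": 0,"ay": 0,"az": 0,"hand": 0},{"dx": 0,"dy": 3.5,"dz": 0,"ax": 0,"ay": 0,"az": 0,"hand": 0},{"dx": 0,"dy": 2.5,"dz": 0,"ax": 0,"ay": 0,"az": 0,"hand": 0}]'

```text
time_s: 10.85
position: [0.4265, 0.156, 0.2209]
tool_rot: [[0.978, -0.002, -0.207], [0.207, -0.0, 0.978], [-0.002, -1.0, 0.0]]
ft_force: [0.2, -0.6, -2.0]
grip_width: 0.0273
```

Emit:
jog_arm --rows '[{"dx": 0,"dy": 0,"dz": 0,"ax": 0,"ay": 0,"az": 0,"hand": 0},{"dx": 0,"dy": 0,"dz": 0,"ax": 0,"ay": 0,"az": 0,"hand": 0},{"dx": 0,"dy": 0,"dz": 0,"ax": 0,"ay": 0,"az": 0,"hand": 0},{"dx": 0,"dy": 0,"dz": 0,"ax": 0,"ay": 0,"az": 0,"hand": 0},{"dx": 0,"dy": 0,"dz": 0,"ax": 0,"ay": 0,"az": 0,"hand": 0}]'

```text
time_s: 11.27
position: [0.4281, 0.1561, 0.2248]
tool_rot: [[0.978, 0.003, -0.208], [0.208, 0.0, 0.978], [0.003, -1.0, -0.0]]
ft_force: [0.1, -1.2, -1.7]
grip_width: 0.0271
```

```bash
cat > look.py <<'E'
from h import *
import cv2,sys
def look(tag,f=4,b=.1145):
    s=status.observe(); R=np.array(s["tool_rot"]);P=s["position"]
    print(s["time_s"],P,np.degrees(np.arctan2(R[1,2],R[0,2])),s["ft_force"],s["grip_width"])
    u=np.array([np.cos(np.radians(192)),np.sin(np.radians(192)),0])
    print("to crook cm",R.T@(np.array([.5745,.1875,0])+.085*u+[0,0,.177+.0095]-P)*100)
    for n,(x0,y0) in {"side":(240,140),"scene":(270,110)}.items():
        i=imaging.get_image(n)[:,:,::-1][y0:y0+140,x0:x0+150]
        i=cv2.resize(i,None,fx=f,fy=f,interpolation=cv2.INTER_CUBIC)
        W=lambda x,y,z: tuple(np.int32(((proj(n,P+R@np.array([x,b-z,y])))-[x0,y0])*f+f/2-.5))
        H=lambda r,z: tuple(np.int32((proj(n,np.array([.5745,.1875,z])+r*u)-[x0,y0])*f+f/2-.5))
        j=i.copy()
        cv2.polylines(j,[np.array([W(0,-.043,.04),W(0,-.036,.093),W(0,0,.105),W(0,.036,.093),W(0,.043,.04)])],False,(0,255,0),1)
        cv2.polylines(j,[np.array([H(0,.175),H(.07,.175),H(.085,.167),H(.1,.189)])],False,(0,0,255),1)
        cv2.imwrite(f"pics/{n}_{tag}.png",j)
E
python3 -c "from look import *;look('11')"
```

```text
11.2667 [0.42814922 0.15613834 0.22479305] 101.99333057847718 [ 0.14273598 -1.21793707 -1.66899911] 0.02714345527688874
to crook cm [6.45572872 3.84878662 0.02688976]
```

View pics/side_11.png

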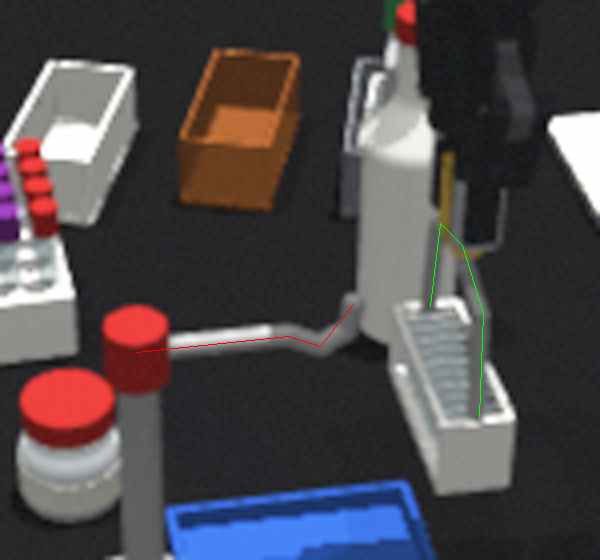

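View pics/scene_11.png

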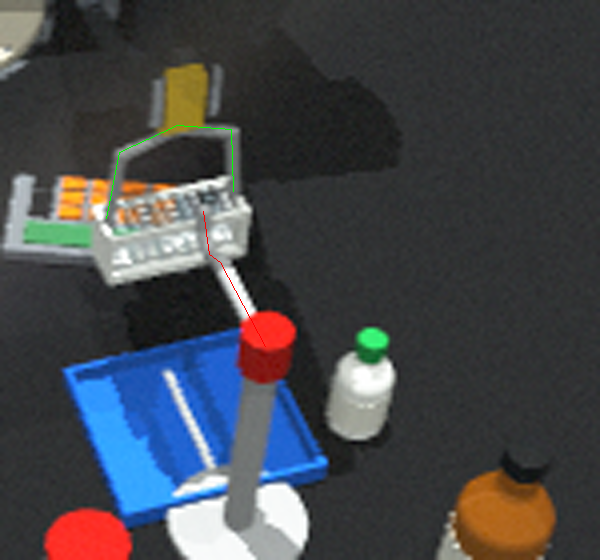

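Overlays of the hook (red) and bail (green) agree with the pictures within about 2 mm. Inserting along the hook by 6.4 cm.

Emit:
jog_arm --rows '[{"dx": 0.8,"dy": 0,"dz": 0,"ax": 0,"ay": 0,"az": 0,"hand": 0},{"dx": 0.8,"dy": 0,"dz": 0,"ax": 0,"ay": 0,"az": 0,"hand": 0},{"dx": 0.8,"dy": 0,"dz": 0,"ax": 0,"ay": 0,"az": 0,"hand": 0},{"dx": 0.8,"dy": 0,"dz": 0,"ax": 0,"ay": 0,"az": 0,"hand": 0},{"dx": 0.8,"dy": 0,"dz": 0,"ax": 0,"ay": 0,"az": 0,"hand": 0}]'

```text
time_s: 11.78
position: [0.4677, 0.1646, 0.2232]
tool_rot: [[0.978, -0.0, -0.208], [0.208, -0.0, 0.978], [-0.0, -1.0, 0.0]]
ft_force: [-0.4, 0.3, -1.2]
grip_width: 0.027
```

Emit:
jog_arm --rows '[{"dx": 0.8,"dy": 0,"dz": 0,"ax": 0,"ay": 0,"az": 0,"hand": 0},{"dx": 0.8,"dy": 0,"dz": 0,"ax": 0,"ay": 0,"az": 0,"hand": 0},{"dx": 0.6,"dy": 0,"dz": 0,"ax": 0,"ay": 0,"az": 0,"hand": 0},{"dx": 0.2,"dy": 0,"dz": 0,"ax": 0,"ay": 0,"az": 0,"hand": 0},{"dx": 0,"dy": 0,"dz": 0,"ax": 0,"ay": 0,"az": 0,"hand": 0}]'

```text
time_s: 12.2
position: [0.4905, 0.1694, 0.2231]
tool_rot: [[0.978, -0.0, -0.208], [0.208, -0.0, 0.978], [-0.0, -1.0, 0.0]]
ft_force: [-0.5, -0.4, -1.9]
grip_width: 0.0272
```

```bash
python3 -c "from look import *;look('12')"
```

```text
12.2 [0.4904935  0.16942284 0.22312568] 101.99991732611615 [-0.52036468 -0.39764103 -1.91316572] 0.027217666575125976
to crook cm [0.09395033 3.66254195 0.02153084]
```

View pics/side_12.png

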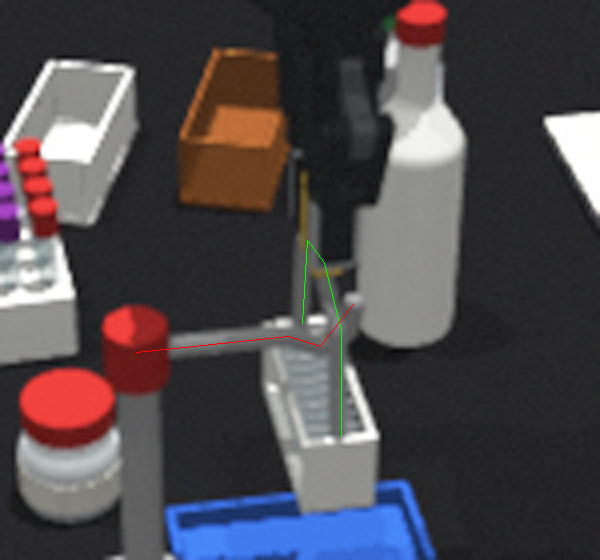

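View pics/scene_12.png

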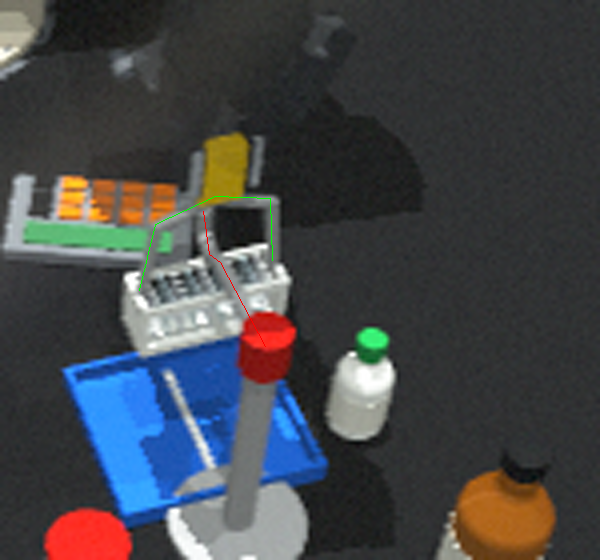

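The hook passes through the bail without contact. Lowering.

Emit:
jog_arm --rows '[{"dx": 0.1,"dy": 0.8,"dz": 0,"ax": 0,"ay": 0,"az": 0,"hand": 0},{"dx": 0,"dy": 0.8,"dz": 0,"ax": 0,"ay": 0,"az": 0,"hand": 0},{"dx": 0,"dy": 0.8,"dz": 0,"ax": 0,"ay": 0,"az": 0,"hand": 0},{"dx": 0,"dy": 0.6,"dz": 0,"ax": 0,"ay": 0,"az": 0,"hand": 0},{"dx": 0,"dy": 0,"dz": 0,"ax": 0,"ay": 0,"az": 0,"hand": 0}]'

```text
time_s: 12.72
position: [0.4903, 0.1695, 0.1916]
tool_rot: [[0.978, -0.003, -0.208], [0.208, -0.0, 0.978], [-0.003, -1.0, 0.0]]
ft_force: [0.3, -0.4, -2.0]
grip_width: 0.0272
```

Emit:
jog_arm --rows '[{"dx": 0,"dy": 0.15,"dz": 0,"ax": 0,"ay": 0,"az": 0,"hand": 0},{"dx": 0,"dy": 0.15,"dz": 0,"ax": 0,"ay": 0,"az": 0,"hand": 0},{"dx": 0,"dy": 0.1,"dz": 0,"ax": 0,"ay": 0,"az": 0,"hand": 0},{"dx": 0,"dy": 0,"dz": 0,"ax": 0,"ay": 0,"az": 0,"hand": 0},{"dx": 0,"dy": 0,"dz": 0,"ax": 0,"ay": 0,"az": 0,"hand": 0}]'

```text
time_s: 13.13
position: [0.4911, 0.1696, 0.1895]
tool_rot: [[0.978, 0.0, -0.208], [0.208, 0.0, 0.978], [0.0, -1.0, -0.0]]
ft_force: [-0.3, -0.0, -2.2]
grip_width: 0.0271
```

```bash
python3 -c "from look import *;look('13')"
```

```text
13.1333 [0.49113873 0.16959497 0.18947382] 102.00089900435425 [-0.27751219 -0.005496   -2.16471491] 0.02705547121906137
to crook cm [0.0261328  0.29738969 0.01820827]
```

View pics/side_13.png

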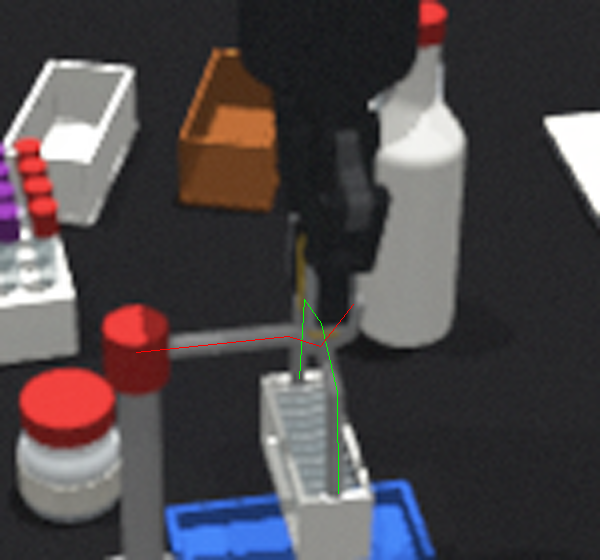

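View pics/scene_13.png

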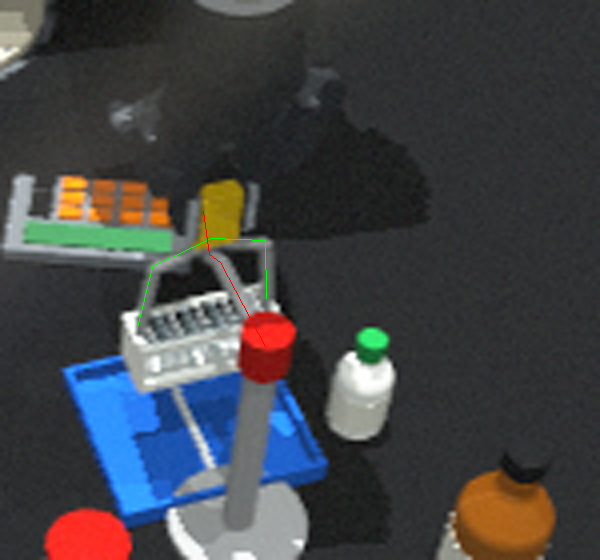

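Emit:
jog_arm --rows '[{"dx": 0,"dy": 0.1,"dz": 0,"ax": 0,"ay": 0,"az": 0,"hand": 0},{"dx": 0,"dy": 0.1,"dz": 0,"ax": 0,"ay": 0,"az": 0,"hand": 0},{"dx": 0,"dy": 0,"dz": 0,"ax": 0,"ay": 0,"az": 0,"hand": 0},{"dx": 0,"dy": 0,"dz": 0,"ax": 0,"ay": 0,"az": 0,"hand": 0},{"dx": 0,"dy": 0,"dz": 0,"ax": 0,"ay": 0,"az": 0,"hand": 0}]'

```text
time_s: 13.65
position: [0.4913, 0.1696, 0.1879]
tool_rot: [[0.978, 0.001, -0.208], [0.208, 0.0, 0.978], [0.001, -1.0, -0.0]]
ft_force: [-1.6, -0.3, 5.4]
grip_width: 0.0272
```

Emit:
jog_arm --rows '[{"dx": 0,"dy": 0.1,"dz": 0,"ax": 0,"ay": 0,"az": 0,"hand": 0},{"dx": 0,"dy": 0,"dz": 0,"ax": 0,"ay": 0,"az": 0,"hand": 0},{"dx": 0,"dy": 0,"dz": 0,"ax": 0,"ay": 0,"az": 0,"hand": 0},{"dx": 0,"dy": 0,"dz": 0,"ax": 0,"ay": 0,"az": 0,"hand": 0},{"dx": 0,"dy": 0,"dz": 0,"ax": 0,"ay": 0,"az": 0,"hand": 0}]'

```text
time_s: 14.07
position: [0.4914, 0.1696, 0.1876]
tool_rot: [[0.978, 0.002, -0.208], [0.208, 0.0, 0.978], [0.002, -1.0, -0.0]]
ft_force: [-3.7, -0.2, 11.2]
grip_width: 0.0274
```

Contact made. I'll back off a touch, check the force, then release.

Emit:
jog_arm --newtons 25 --rows '[{"dx": -0.1,"dy": -0.1,"dz": 0,"ax": 0,"ay": 0,"az": 0,"hand": 0},{"dx": 0,"dy": 0,"dz": 0,"ax": 0,"ay": 0,"az": 0,"hand": 0},{"dx": 0,"dy": 0,"dz": 0,"ax": 0,"ay": 0,"az": 0,"hand": 0},{"dx": 0,"dy": 0,"dz": 0,"ax": 0,"ay": 0,"az": 0,"hand": 0},{"dx": 0,"dy": 0,"dz": 0,"ax": 0,"ay": 0,"az": 0,"hand": 0}]'

```text
time_s: 14.48
position: [0.4903, 0.1694, 0.1876]
tool_rot: [[0.978, 0.001, -0.208], [0.208, 0.0, 0.978], [0.001, -1.0, -0.0]]
ft_force: [-0.5, 0.1, 6.2]
grip_width: 0.0271
```

```bash
python3 -c "from look import *;look('14')"
```

```text
14.4833 [0.49032732 0.16940654 0.18756817] 101.99914629704848 [-0.49483566  0.07319011  6.16837603] 0.027100916863100788
to crook cm [0.10944008 0.10689208 0.01976546]
```

View pics/side_14.png

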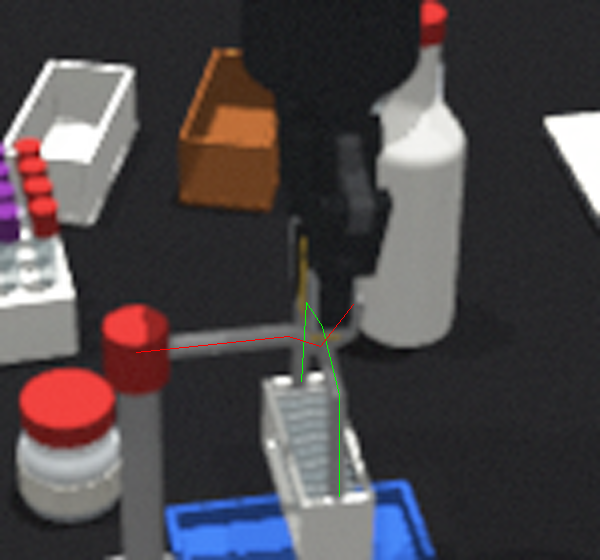

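Emit:
jog_arm --rows '[{"dx": 0,"dy": 0,"dz": 0,"ax": 0,"ay": 0,"az": 0,"hand": 0.34},{"dx": 0,"dy": 0,"dz": 0,"ax": 0,"ay": 0,"az": 0,"hand": 0.4},{"dx": 0,"dy": 0,"dz": 0,"ax": 0,"ay": 0,"az": 0,"hand": 0.5},{"dx": 0,"dy": 0,"dz": 0,"ax": 0,"ay": 0,"az": 0,"hand": 0.65},{"dx": 0,"dy": 0,"dz": 0,"ax": 0,"ay": 0,"az": 0,"hand": 0.65}]'

```text
time_s: 15.0
position: [0.49, 0.1694, 0.1871]
tool_rot: [[0.978, -0.001, -0.208], [0.208, -0.0, 0.978], [-0.001, -1.0, 0.0]]
ft_force: [0.0, -0.6, -0.3]
grip_width: 0.0558
```

```bash
python3 - <<'E'
from look import *
look('15')
i=imaging.get_image("wrist")[:,:,::-1];cv2.imwrite("pics/w15.png",i)
E
```

```text
15.0 [0.49000579 0.16935386 0.18710272] 101.99903986508058 [ 0.02876106 -0.59401142 -0.28757592] 0.055808844182934365
to crook cm [0.14209085 0.06020006 0.01822603]
```

View pics/side_15.png

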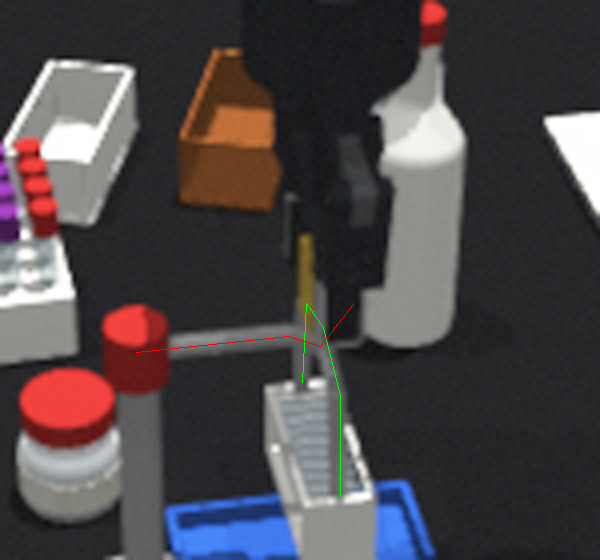

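View pics/w15.png

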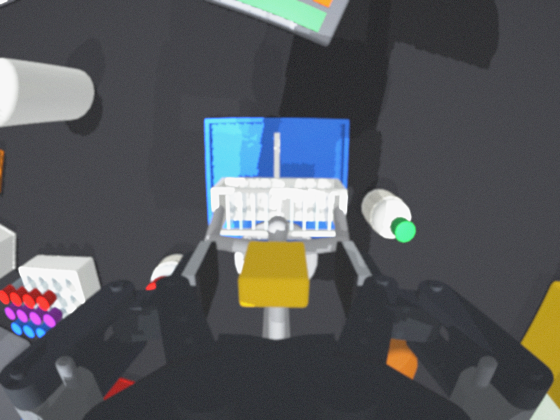

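The rack now hangs freely on the hook, with the block centred at column 275 and the pads clear of it. Rising straight up.

Emit:
jog_arm --rows '[{"dx": 0,"dy": -0.5,"dz": 0,"ax": 0,"ay": 0,"az": 0,"hand": 0.65},{"dx": 0,"dy": -1,"dz": 0,"ax": 0,"ay": 0,"az": 0,"hand": 0.65},{"dx": 0,"dy": -2,"dz": 0,"ax": 0,"ay": 0,"az": 0,"hand": 0.65},{"dx": 0,"dy": -3,"dz": 0,"ax": 0,"ay": 0,"az": 0,"hand": 0.65},{"dx": 0,"dy": -4,"dz": 0,"ax": 0,"ay": 0,"az": 0,"hand": 0.65}]'

```text
time_s: 15.57
position: [0.4892, 0.1693, 0.2921]
tool_rot: [[0.978, -0.005, -0.208], [0.208, -0.0, 0.978], [-0.004, -1.0, 0.001]]
ft_force: [0.5, 0.1, 1.0]
grip_width: 0.0556
```

Emit:
jog_arm --rows '[{"dx": 0,"dy": -3,"dz": 0,"ax": 0,"ay": 0,"az": 0,"hand": 0.65},{"dx": 0,"dy": -2,"dz": 0,"ax": 0,"ay": 0,"az": 0,"hand": 0.65},{"dx": 0,"dy": 0,"dz": 0,"ax": 0,"ay": 0,"az": 0,"hand": 0.65},{"dx": 0,"dy": 0,"dz": 0,"ax": 0,"ay": 0,"az": 0,"hand": 0.65},{"dx": 0,"dy": 0,"dz": 0,"ax": 0,"ay": 0,"az": 0,"hand": 0.65}]'

```text
time_s: 15.98
position: [0.4898, 0.1693, 0.3415]
tool_rot: [[0.978, -0.002, -0.208], [0.208, -0.0, 0.978], [-0.002, -1.0, 0.0]]
ft_force: [0.6, 0.5, -0.5]
grip_width: 0.0558
```

```bash
python3 - <<'E'
from h import *
import cv2
print(status.observe()["position"])
a=imaging.get_image("side")[:,:,::-1].copy()
for n in ["scene","side","wrist"]: cv2.imwrite(f"pics/{n}16.png",imaging.get_image(n)[:,:,::-1])
b=imaging.get_image("side")[:,:,::-1]
print("motion diff max blurred",cv2.blur(cv2.absdiff(a,b),(3,3)).max())
i=cv2.imread("pics/side16.png")[140:290,240:400];cv2.imwrite("pics/side16z.png",cv2.resize(i,None,fx=4,fy=4,interpolation=cv2.INTER_CUBIC))
E
```

```text
[0.48978561 0.16931645 0.34146114]
motion diff max blurred 24
```

View pics/side16z.png

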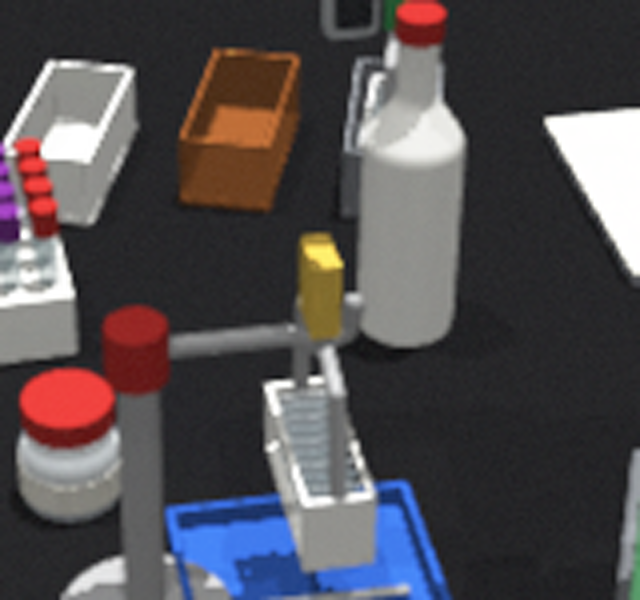

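View pics/wrist16.png

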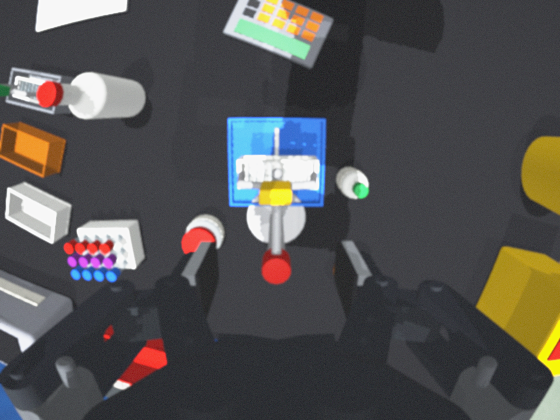

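View pics/scene16.png

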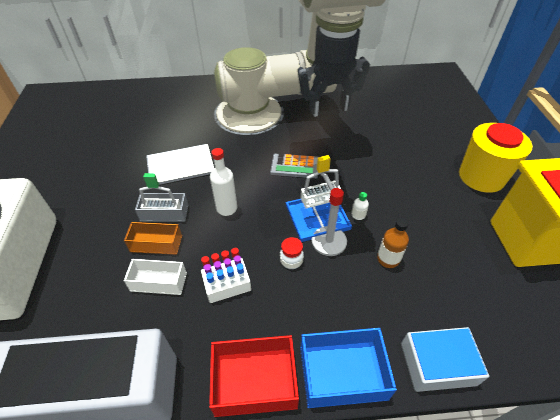

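The rack hangs in the crook over the tray, and the hook lies on the white line (column 277). I'll wait a second or so for any swing to die out, then compare frames.

Emit:
jog_arm --rows '[{"dx": 0,"dy": -1,"dz": 0,"ax": 0,"ay": 0,"az": 0,"hand": 0.65},{"dx": 0,"dy": 0,"dz": 0,"ax": 0,"ay": 0,"az": 0,"hand": 0.65},{"dx": 0,"dy": 0,"dz": 0,"ax": 0,"ay": 0,"az": 0,"hand": 0.65},{"dx": 0,"dy": 0,"dz": 0,"ax": 0,"ay": 0,"az": 0,"hand": 0.65},{"dx": 0,"dy": 0,"dz": 0,"ax": 0,"ay": 0,"az": 0,"hand": 0.65}]'

```text
time_s: 16.65
position: [0.49, 0.1694, 0.3518]
tool_rot: [[0.978, -0.001, -0.208], [0.208, -0.0, 0.978], [-0.001, -1.0, 0.0]]
ft_force: [0.2, 0.4, -0.4]
grip_width: 0.0553
```

Emit:
jog_arm --rows '[{"dx": 0,"dy": 0,"dz": 0,"ax": 0,"ay": 0,"az": 0,"hand": 0.65},{"dx": 0,"dy": 0,"dz": 0,"ax": 0,"ay": 0,"az": 0,"hand": 0.65},{"dx": 0,"dy": 0,"dz": 0,"ax": 0,"ay": 0,"az": 0,"hand": 0.65},{"dx": 0,"dy": 0,"dz": 0,"ax": 0,"ay": 0,"az": 0,"hand": 0.65},{"dx": 0,"dy": 0,"dz": 0,"ax": 0,"ay": 0,"az": 0,"hand": 0.65}]'

```text
time_s: 17.07
position: [0.4901, 0.1694, 0.3523]
tool_rot: [[0.978, -0.0, -0.208], [0.208, 0.0, 0.978], [-0.0, -1.0, 0.0]]
ft_force: [0.3, -0.4, -0.4]
grip_width: 0.0559
```

Emit:
jog_arm --rows '[{"dx": 0,"dy": 0,"dz": 0,"ax": 0,"ay": 0,"az": 0,"hand": 0.65},{"dx": 0,"dy": 0,"dz": 0,"ax": 0,"ay": 0,"az": 0,"hand": 0.65},{"dx": 0,"dy": 0,"dz": 0,"ax": 0,"ay": 0,"az": 0,"hand": 0.65},{"dx": 0,"dy": 0,"dz": 0,"ax": 0,"ay": 0,"az": 0,"hand": 0.65},{"dx": 0,"dy": 0,"dz": 0,"ax": 0,"ay": 0,"az": 0,"hand": 0.65}]'

```text
time_s: 17.48
position: [0.4901, 0.1694, 0.3523]
tool_rot: [[0.978, -0.0, -0.208], [0.208, -0.0, 0.978], [-0.0, -1.0, 0.0]]
ft_force: [-0.0, 0.5, -0.4]
grip_width: 0.0556
```

```bash
python3 - <<'E'
from h import *
import cv2
sl=(slice(190,290),slice(270,345))
f=[imaging.get_image("side").copy() for _ in range(12)]
g=[cv2.cvtColor(x,cv2.COLOR_RGB2GRAY)[sl].astype(np.float32) for x in f]
old=cv2.cvtColor(cv2.imread("pics/side16.png"),cv2.COLOR_BGR2GRAY)[sl].astype(np.float32)
for k in range(0,12,2): print(cv2.phaseCorrelate(g[0],g[k]))
print("vs before",cv2.phaseCorrelate(old,g[-1]))
cv2.imwrite("pics/side17.png",f[-1][:,:,::-1]);cv2.imwrite("pics/wrist17.png",imaging.get_image("wrist")[:,:,::-1])
E
```

```text
((0.5, 0.0), 1.0)
((0.49871388702486286, 0.02039039331387471), 0.996703316116333)
((0.47260232850455, 0.0035709922367175295), 1.0010998776753743)
((0.4973614222992637, -0.024564657071053375), 0.998152759552002)
((0.49885144462226094, 0.013908862460844773), 1.0069777165730793)
((0.46973069374517706, -0.018495000183683885), 0.994652934773763)
vs before ((0.5129717688300346, 0.0536003151977269), 1.0050031196594238)
```

View pics/side17.png

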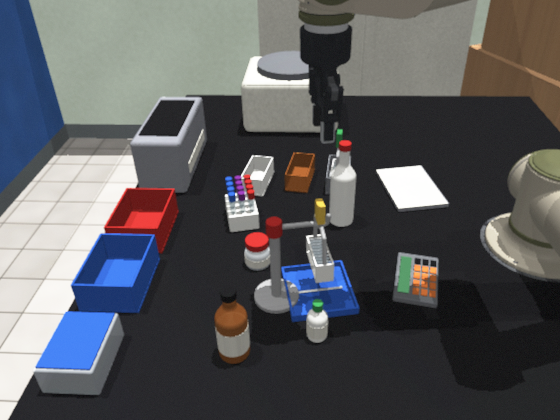

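The rack is still, with its image shifting less than 0.04 px over 0.5 s. It hangs upright over the tray with the robot well clear, so I'm handing in.

```bash
python3 -c "
from rig import job; print(job.close_job())"
```

```text
the job is handed in; nothing more can be done
None
```

I turned the swivel hook about 77° until it lay along the tray's white line. Then I lifted the yellow rack upright out of the white dish and hung it by its bail in the crook of the hook. I handed in at about 18 s of the allowed 72 s.

- **Hook:** after I centred it, the wrist view put the hook tip within about 2 pixels of the white line. It still looked aligned after the rack was hung.
- **Rack:** the side view shows it hanging upright in the crook over the tray. Over the last half second its image moved less than 0.04 pixels.
- **Robot:** the gripper is open and well above the rack, touching nothing. The highest wrist force I read was about 11–12 N, when the bail was pressed onto the hook before I eased off and released.
- **Other objects:** in the final pictures, the green rack and everything else on the bench looked to be where they started. I checked this by eye, not by measurement.

No final check failed or disagreed. Earlier position estimates from the cameras differed by a few millimetres (up to about 7 mm for the yellow grip). The bail met the hook about 1 mm above the height I had calculated.

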